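# Stagger the rinsed ring trays to dry

### The arm

A 6-joint arm with a two-finger parallel gripper is mounted at the origin on the work surface. World frame = base frame: x ahead of the robot, y to its left, z up, the work surface at z = 0. Lengths are in m, angles in rad, forces in N, time in s.
With the tool pointing down it reaches from about 0.35 to 0.875 m from the base axis. Payload 4.2 kg.
Tool frame: the origin (TCP) lies midway between the tips of the shut fingers; the grasp point (between the pads) lies 19 mm behind it; z points along the fingers, y is the direction in which the jaws open and shut (so a half turn about z gives the same grasp; the last joint's range is limited). The gripper opens to 87 mm and grips with 3 to 60 N. Pads are 19 mm wide; open, the fingers measure 117 mm over their backs; the gripper's body (75 mm by 190 mm) begins 51 mm behind the grasp point.
Start: joints at [1.516, 0.385, 0.008, 0, -1.194, -0.259], TCP at [0.193, 0.594, 0.199] pointing down, gripper open.
Joint ranges: [-3.14, 3.14], [-1.21, 2.06], [-1.07, 1.41], [-3.16, 2.05], [-2.99, -0.16], [-3.1, 3.1]. Speed limits (rad/s): [2.79, 2.79, 3.14, 3.14, 3.14, 3.14].

### API

Orientations are given as a unit quaternion [x, y, z, w].
In Python, from workcell import read_state, capture, finish_job gives the robot as it stands. The module is installed in compiled form; this text tells all that it offers.
- The arm moves only by the tool carry_out, never from a script. Its argument "series" is a list of rows, each a list of 3 entries, a list of its own where there are three numbers: the opening in per cent of the stroke, from 0 (shut) to 100 (fully open), then the shift along the world's x, y, z in mm, then the turn about the world's z in rad. A call has 1 to 8 rows; each row shifts and turns the commanded pose from where the row before left it; what a row does not reach is not made up. A row lasts 1/12 s, in which the tool goes at most 41.7 mm and 7.16 degrees, less where a joint would pass 70% of its speed; a pose out of reach is approached as far as the arm can. A call with a gripper value outside its range is refused whole. The fingers move at their own pace and stop on an object; "grip_force" is the grip in N (left out, the last holds). Time passes only in rows, so rows that do not move let the fingers close. It gives the time, the measured TCP pose, the force and the opening at its end, in the units of the state.
- read_state(): the state, without advancing time (a new reading comes with each control period).
- capture(name): name is "scene" or "side" or "wrist"; returns a dict with "frame" (400x640x3 uint8, red, green, blue), "fx", "fy", "cx", "cy" (pixels), "rvec" (rotation vector, rad) and "tvec" (3), from world to camera coordinates, as OpenCV has them; the wrist camera has in their place "hand_eye" (4x4, takes a point from camera to tool coordinates, whose origin is the TCP and whose axes are the flange's). Camera axes: x right, y down, z forward; pixel columns grow to the right and rows downward; lengths in m; the calibration is good to about 2 mm. A picture is of the moment at which its call begins: read the wrist's pose just before it. There is no depth.
- finish_job(): hands the job in, once; it reports no verdict.
The state is a dict: "time_s": time; "q": joint angles; "joint_vel": joint speeds; "joint_efforts": joint torques, N m; "eef_pos": TCP position; "eef_rot": TCP orientation; "contact_force": force on the tool from outside, world axes, zero at the start; "wrist_torque": the same for the moment, N m; "finger_gap": opening from 0.0 (shut) to 1.0 (fully open).
Only numpy, scipy, OpenCV 4.12 (cv2) and the standard library are available. Lean on these libraries where they do the work, as an engineer would, in place of code of your own. Each camera call takes 0.05 s, during which the arm holds its last target.

### The job

The rinsed ring trays go up as a staggered stack to dry. Slide the tray that sits squarely on the drying stand lengthways towards the stand's pouring lip, without lifting it off the tray below, until its feet drop into the notches of that rim; then set the loose tray gently, not dropped, on top of it, stepped back the opposite way, so that its feet also drop fully home in the notches below. Keep both trays level and leave everything else on the bench where it is.

Things in the scene. Friction and masses are not known exactly. Their poses are not given: they have to be found in the camera images.
- stand: drying stand, fixed: steel drip pan 200 x 84 mm with 12 mm rims, carrying the bottom tray (same pattern as the other two, centred, its origin 4 mm above the stand's, its rim 46 mm above the bench). Origin: centre of the underside, on the bench; z up; x runs along the trays, +x towards the pouring lip, 30 mm wide, that sticks out 40 mm from one end of the pan
- tray_a: middle tray, stainless steel, 190 (x) x 58 (y) x 42 (z) mm, 0.25 to 0.45 kg, walls 4 mm, alike at both ends. Origin: centre of the underside; z up. It starts squarely on the bottom tray, feet up on the rim, origin 41 mm above the stand's and axes along the stand's. Home: x = +30 mm, z = 36 mm in the stand's frame. Its flat end walls span 10 to 42 mm above its origin
- tray_b: loose tray, same pattern, size and origin as tray_a, 0.24 to 0.42 kg, flat on the bench, any way round. Home: 30 mm from tray_a's origin along x, away from the pouring lip (so straight above the bottom tray), and 32 mm above it; either end may lead. It can be gripped across its 58 mm width at mid-length; its plain side walls are 36 to 42 mm high
- tray_a_rim (a point): top of the middle tray's rim at mid-length (x = y = 0, 42 mm above its origin). On every tray the top edges of both long walls have notches 18 mm long in x and 6 mm deep, centred at x = +-20 and +-80 mm. Rings stand in a bar inside, well below the rim
- tray_b_foot (a point): bottom of the loose tray's foot at x = +50 mm, 5 mm above its origin. Every tray has two such cross feet, at x = +-50 mm, each 12 mm long in x and as wide as the tray; the flat floor's underside is 10 mm above the origin. Under each foot a key 44 mm wide and 5 mm deep runs between the side walls (50 mm apart inside) of the tray below
- stand_rim (a point): top of the bottom tray's rim at mid-length, 46 mm above the bench. A tray on another slides lengthways with its feet on the rim (origin 37 mm above the lower tray's); at 30 mm offset either way its feet drop 5 mm into notches and its floor lies on the rim (origin 32 mm above the lower tray's), with 3 mm of play either way
- brush: bystander: a wooden hand brush, 170 mm long, lying on the bench between the stand and the loose tray; origin at the centre of its underside or shaft
- mandrel: bystander: a tapered steel ring mandrel with a wooden handle, 305 mm long, lying near the right; origin at the centre of its underside or shaft
- hammer: bystander: a bench hammer, 240 mm long, lying at the far right; origin at the centre of its underside or shaft
- bench_block: bystander: a square steel bench block, 90 x 90 x 22 mm, at the far side; origin at the centre of its underside or shaft
- paste_jar: bystander: a white jar with a metal lid, 60 mm across, 45 mm high, at the far side; origin at the centre of its underside or shaft
- pliers: bystander: pliers with dark grips, 165 mm long, lying at the far left; origin at the centre of its underside or shaft
- compound_bar: bystander: a red-brown bar of polishing compound, 110 x 42 x 34 mm, nearest the robot; origin at the centre of its underside or shaft
Mind the look-alikes: they are no part of the job. What is shaped like the tray_b but brown or turquoise is not meant. What is shaped like the tray_a but purple is not meant.

How it is judged:
By the outcome, as a careful person would: the job done as asked, in the order asked, and still so for the second after the job is handed in, with the robot touching nothing.
It also fails if it takes over 66 s, if anything falls off the work surface, if the arm or the gripper's body presses on something with over 40 N, if the wrist force passes 120 N, or if a joint passes its speed limit or range.

## Working session

There is one attempt and no reset: what is moved stays moved. The work goes in short steps, Python scripts to look and compute and a tool call to move; the robot and the scene stay as the last step left them, time stands still between calls to the robot, and variables do not carry over. Pictures are saved under pics/ and viewed, and the job is handed in when it is done.

Besides the shell and the picture viewer there is one more tool, called after "Call:" as name(argument=value, ...), one argument or row to a line, values as JSON. carry_out: Moves the arm, as the interface text tells. Its arguments: {"type":"object","properties":{"series":{"type":"array","items":{"type":"array"}},"grip_force":{"type":"number"}},"required":["series"]}

```bash
mkdir -p pics; cat > h.py <<'E'
import numpy as np, cv2
from workcell import read_state, capture
def save(n,img): cv2.imwrite('pics/'+n+'.png',cv2.cvtColor(img,cv2.COLOR_RGB2BGR))
E
python3 - <<'E'
from h import *
s=read_state(); print(s)
for c in ['scene','side','wrist']:
    d=capture(c); save(c+'0',d['frame']); print(c,{k:v for k,v in d.items() if k!='frame'})
    np.savez('pics/'+c+'0.npz',**d)
E
```

```text
{'time_s': 0.0, 'q': array([ 1.51558386e+00,  3.85573228e-01,  6.63488909e-03, -4.88891349e-04,
       -1.19397581e+00, -2.58620632e-01]), 'joint_vel': array([ 4.96960138e-05, -6.07780006e-04, -6.17719395e-04, -2.66760010e-04,
       -1.27011200e-04,  5.34972588e-04]), 'joint_efforts': array([ 5.05862372e-04, -3.90665925e+01,  1.87402350e+01,  4.21973839e+00,
        1.09959953e-02, -1.85400768e-04]), 'eef_pos': array([0.19271604, 0.59387198, 0.19775463]), 'eef_rot': array([ 9.87699162e-01, -1.56362376e-01, -1.18516047e-04,  1.07650384e-03]), 'contact_force': array([-0.31628641, -0.07279231, -0.46722465]), 'wrist_torque': array([-0.01907885, -0.00061096,  0.00854876]), 'finger_gap': 0.9977190553597092}
scene {'fx': 493.20589069599697, 'fy': 493.20589069599697, 'cx': 315.38844035535897, 'cy': 192.0982579318955, 'rvec': array([ 1.59732538,  1.75008333, -0.9081865 ]), 'tvec': array([ 0.09088637, -0.23192519,  2.12286737])}
side {'fx': 388.4543890066868, 'fy': 388.4543890066868, 'cx': 318.0438292367186, 'cy': 204.4685281990754, 'rvec': array([ 2.14913137, -0.98513368,  0.39616444]), 'tvec': array([-0.39745088,  0.31197818,  0.92548137])}
wrist {'fx': 359.1096745864221, 'fy': 359.1096745864221, 'cx': 322.5530231132598, 'cy': 204.84485633561027, 'hand_eye': array([[-4.79591188e-04, -9.61137403e-01, -2.76070032e-01,
         7.47737015e-02],
       [ 9.99999817e-01, -3.59269864e-04, -4.86410625e-04,
        -1.22706822e-03],
       [ 3.68323802e-04, -2.76070215e-01,  9.61137400e-01,
        -1.85627194e-01],
       [ 0.00000000e+00,  0.00000000e+00,  0.00000000e+00,
         1.00000000e+00]])}
```

View pics/scene0.png

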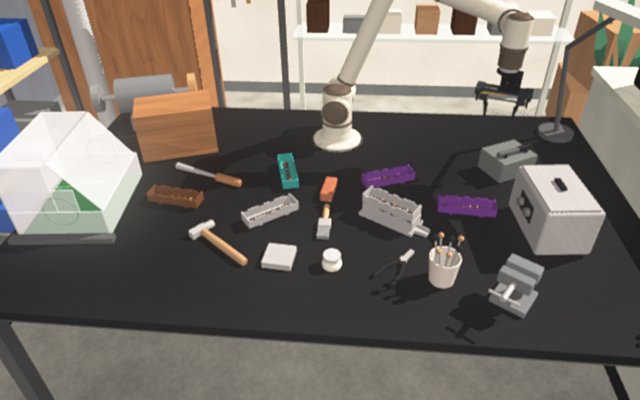

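View pics/side0.png

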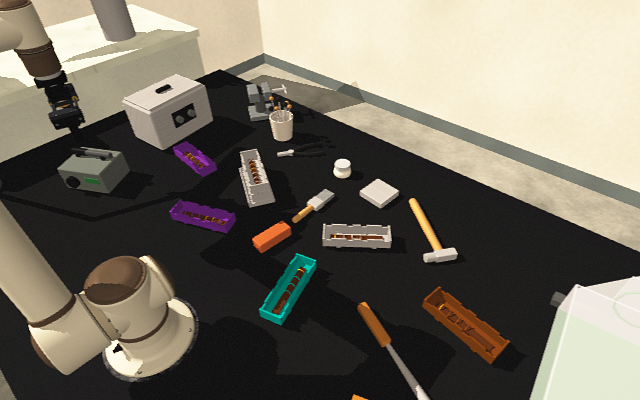

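View pics/wrist0.png

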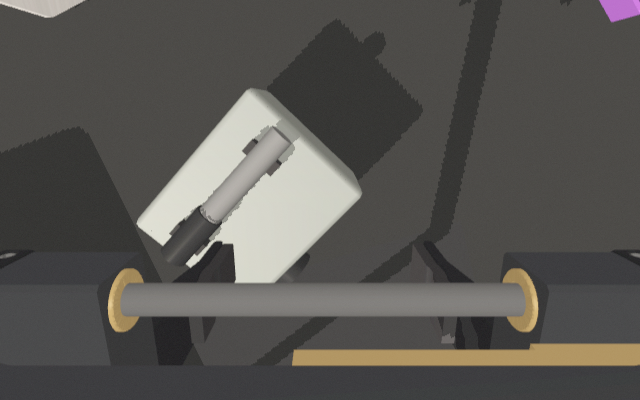

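The scene picture shows the stand with its stack at about (392,212), its lip at (422,230). The silver loose tray is at (270,210). The look-alikes are brown (175,196), turquoise (288,170), and purple (388,176) and (467,205). I'll check this in enlarged crops.

```bash
cat >> h.py <<'E'
def proj(d,P):
    K=np.array([[d['fx'],0,d['cx']],[0,d['fy'],d['cy']],[0,0,1]])
    return cv2.projectPoints(np.asarray(P,float).reshape(-1,1,3),d['rvec'],d['tvec'],K,None)[0].reshape(-1,2)
def ray(d,uv,z,wrist=None):
    v=np.array([(uv[0]-d['cx'])/d['fx'],(uv[1]-d['cy'])/d['fy'],1.])
    if wrist is None:
        R=cv2.Rodrigues(d['rvec'])[0]; o=-R.T@d['tvec']; w=R.T@v
    else:
        from scipy.spatial.transform import Rotation as Ro
        R=Ro.from_quat(wrist['eef_rot']).as_matrix(); H=d['hand_eye']
        o=R@H[:3,3]+wrist['eef_pos']; w=R@H[:3,:3]@v
    return o+w*(z-o[2])/w[2]
def crop(n,img,x0,y0,w,h,k):
    save(n,cv2.resize(img[y0:y0+h,x0:x0+w],None,fx=k,fy=k,interpolation=cv2.INTER_CUBIC))
E
python3 - <<'E'
from h import *
a=np.load('pics/scene0.npz'); b=np.load('pics/side0.npz')
i=np.vstack([cv2.resize(a['frame'][160:250,230:440],None,fx=3.8,fy=3.8,interpolation=2)[:,:798]]); save('c1',i[:340])
crop('c2',b['frame'],225,140,180,120,4.4)
for z,p in [(0.0,(430,234))]: print(ray(a,p,z))
print(ray(a,(392,205),.083),ray(a,(270,208),.04),ray(b,(255,165),.083),ray(b,(356,232),.04))
E
```

```text
[0.60081169 0.34526906 0.        ]
[0.56321867 0.2173549  0.083     ] [ 0.55503595 -0.1890628   0.04      ] [0.53998005 0.21544003 0.083     ] [ 0.54906978 -0.19101724  0.04      ]
```

View pics/c1.png

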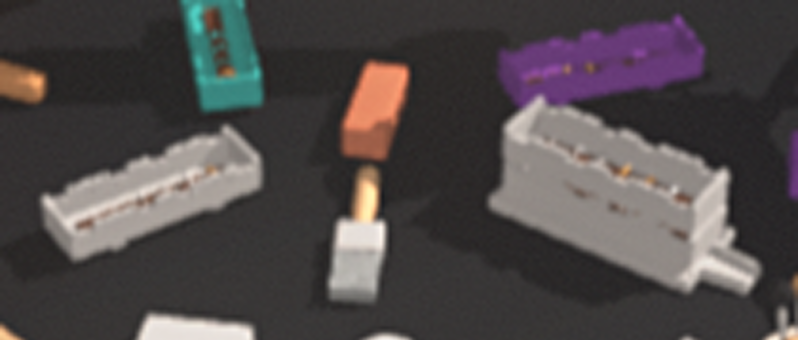

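View pics/c2.png

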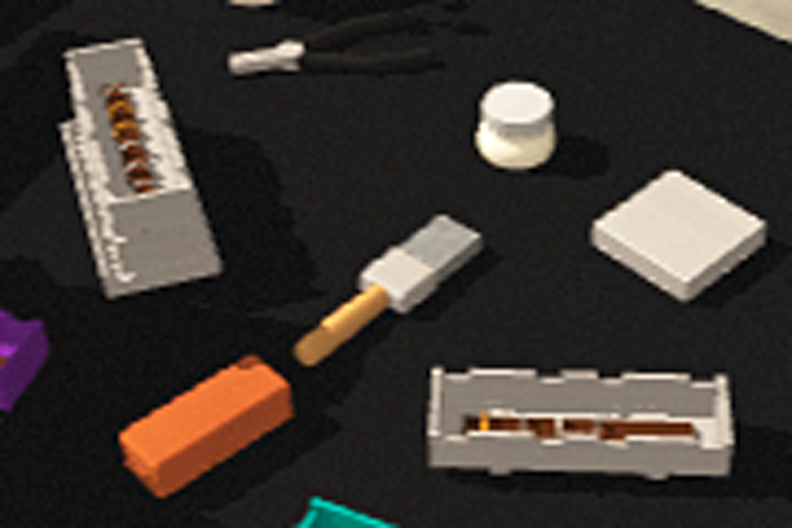

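```bash
cat >> h.py <<'E'
from scipy.optimize import least_squares
def fit(obs,x0):
    # obs: list of (cam,[local pts],[px])
    def f(p):
        c,s=np.cos(p[2]),np.sin(p[2]); r=[]
        for d,L,U in obs:
            L=np.asarray(L,float); W=np.c_[p[0]+c*L[:,0]-s*L[:,1],p[1]+s*L[:,0]+c*L[:,1],L[:,2]]
            r.append((proj(d,W)-np.asarray(U)).ravel())
        return np.concatenate(r)
    s=least_squares(f,x0,loss='soft_l1'); return s.x,np.round(f(s.x).reshape(-1,2),1)
E
python3 - <<'E'
from h import *
a=np.load('pics/scene0.npz'); b=np.load('pics/side0.npz')
A=lambda l:np.array(l)/3.8+[230,160]
B=lambda l:np.array(l)/4.4+[225,140]
L=[(-.095,.029,.083),(-.095,-.029,.083),(.095,.029,.083),(.095,-.029,.083)]
oa=(a,L,A([(542,98),(505,127),(725,172),(695,205)])); ob=(b,L,B([(110,202),(190,190),(68,50),(140,40)]))
for o in ([oa],[ob],[oa,ob]): print(fit(o,[.56,.217,1.3]))
# tray b: local x along +y world (scene right)
L2=[(-.095,.029,.042),(.095,.029,.042),(.095,-.029,.042)]
oa=(a,L2,A([(43,203),(225,132),(260,160)]))
L3=[(-.095,-.029,.042),(.095,-.029,.042)]
ob=(b,L3,B([(728,378),(435,370)]))
for o in ([oa],[oa,ob]): print(fit(o,[.55,-.19,1.9]))
E
```

```text
(array([0.53180563, 0.21694383, 1.00699909]), array([[-0.5, -0.6],
       [-0.2, -0.2],
       [ 0.9,  0.1],
       [-0. ,  0.4]]))
(array([0.53197058, 0.21311155, 1.01599994]), array([[-0.3,  0.6],
       [ 0.2, -0.5],
       [-0.2,  0.4],
       [ 0.3, -0.5]]))
(array([0.53274679, 0.21540683, 1.01490117]), array([[-1.2, -0.4],
       [-0.7,  0.1],
       [ 0.5,  0.2],
       [-0.3,  0.5],
       [-0.6,  0.2],
       [-0.2, -0.9],
       [-0.4,  0. ],
       [ 0.1, -0.9]]))
(array([ 0.55710561, -0.18819309,  2.26561615]), array([[-0.3,  0.3],
       [ 0.3, -0.6],
       [-0. ,  0.2]]))
(array([ 0.55215523, -0.19191803,  2.23264021]), array([[-1.2, -1.3],
       [ 0.2, -1.2],
       [-0.7, -0.2],
       [-0.4, -1.4],
       [ 0. , -1.4]]))
```

The tray to slide is the silver upper one on the stand with the lip. The loose one is the silver tray at scene (270,210), side (356,236). Coloured trays are ruled out. Next I'll move behind the stack's rear end, with the wrist camera facing the lip.

Call:
carry_out(
  series=[
    [60, [19, -35, 4], 0.11],
    [60, [19, -35, 4], 0.11],
    [60, [19, -35, 4], 0.11],
    [60, [19, -35, 4], 0.11],
    [60, [19, -35, 4], 0.11],
    [60, [19, -35, 4], 0.11],
    [25, [19, -35, 4], 0.11],
    [25, [19, -35, 4], 0.11],
  ],
  grip_force=15,
)

```text
time_s: 0.82
eef_pos: [0.3452, 0.3125, 0.231]
eef_rot: [0.959, 0.282, -0.0, 0.0]
contact_force: [0.8, -0.5, -0.1]
finger_gap: 0.531
```

Call:
carry_out(
  series=[
    [25, [19, -35, 0], 0.11],
    [25, [19, -35, 0], 0.11],
    [25, [19, -35, 0], 0.11],
    [25, [19, -35, 0], 0.11],
    [25, [19, -35, 0], 0],
    [25, [15, -25, 0], 0],
    [25, [0, 0, 0], 0],
    [25, [0, 0, 0], 0],
  ],
)

```text
time_s: 1.48
eef_pos: [0.4512, 0.121, 0.2305]
eef_rot: [0.883, 0.47, -0.0, -0.0]
contact_force: [-0.8, 1.5, 0.3]
finger_gap: 0.249
```

```bash
python3 - <<'E'
from h import *
from scipy.spatial.transform import Rotation as Ro
s=read_state(); d=capture('wrist'); save('w1',d['frame']); np.savez('pics/w1.npz',**d,eef_pos=s['eef_pos'],eef_rot=s['eef_rot'])
R=Ro.from_quat(s['eef_rot']).as_matrix(); print(s['time_s'],s['eef_pos'],np.arctan2(R[1,0],R[0,0]),R[:,2],s['q'],s['finger_gap'],s['contact_force'])
E
```

```text
1.4833 [0.45121668 0.12104081 0.23045901] 0.9781182648077874 [-8.08320549e-04 -2.74445283e-04 -9.99999636e-01] [ 6.11012555e-01  8.88231953e-02 -3.06952400e-01 -2.58871563e-04
 -1.17584026e+00  1.93800156e+00] 0.2490139547806383 [-0.81618054  1.5282741   0.25052682]
```

View pics/w1.png

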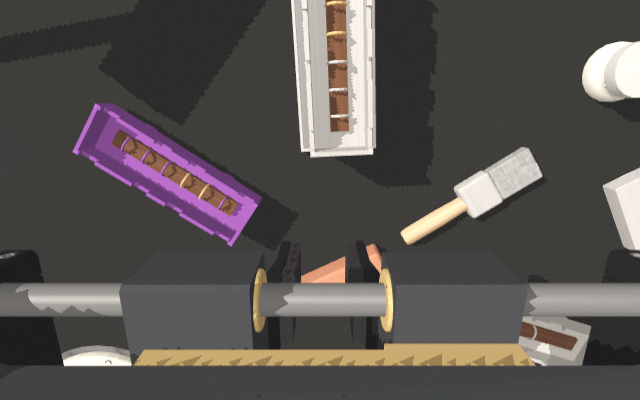

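```bash
python3 - <<'E'
from h import *
d=np.load('pics/w1.npz'); crop('w1c',d['frame'],270,0,130,170,3.5)
E
```

```text
(no output)
```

View pics/w1c.png

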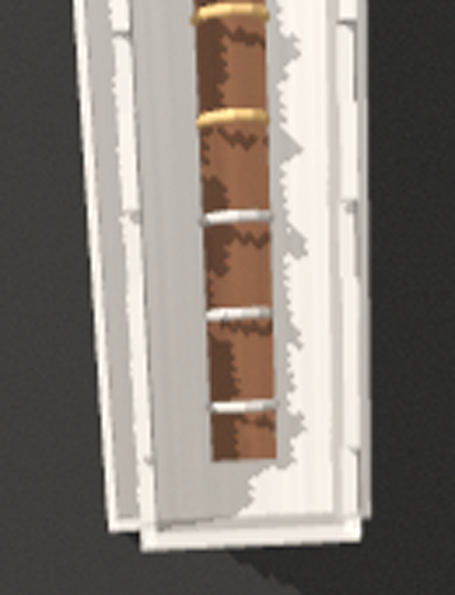

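```bash
python3 - <<'E'
from h import *
d=np.load('pics/w1.npz')
C=np.array([.5325,.215]);t=1.0117
for n,p in dict(rl=(141,546),rr=(360,541),l_top=(108,10),r_top=(364,10),nl=(136,460),nr=(352,450),nl2=(130,215),nr2=(350,207),nl3=(122,35),nr3=(346,20)).items():
    P=ray(d,np.array(p)/3.5+[270,0],.083,d); q=P[:2]-C; print(n,P.round(4),'local',np.round([q@[np.cos(t),np.sin(t)],q@[-np.sin(t),np.cos(t)]],4))
E
```

```text
rl [0.4564 0.1515 0.083 ] local [-0.0942  0.0309]
rr [0.5053 0.1202 0.083 ] local [-0.0948 -0.0272]
l_top [0.5221 0.2609 0.083 ] local [0.0334 0.0331]
r_top [0.5725 0.2269 0.083 ] local [ 0.0313 -0.0276]
nl [0.468  0.1707 0.083 ] local [-0.0717  0.0312]
nr [0.516  0.1415 0.083 ] local [-0.0711 -0.025 ]
nl2 [0.5006 0.2206 0.083 ] local [-0.0122  0.03  ]
nr2 [0.5467 0.1917 0.083 ] local [-0.0122 -0.0244]
nl3 [0.5218 0.2546 0.083 ] local [0.0279 0.0301]
nr3 [0.5678 0.2275 0.083 ] local [ 0.0293 -0.0233]
```

Call:
carry_out(
  series=[
    [25, [5, 0, -35], 0.034],
    [25, [5, 0, -35], 0],
    [25, [5, 0, -35], 0],
    [25, [5, 0, -35], 0],
    [25, [0, 0, -22], 0],
    [25, [0, 0, -8], 0],
    [25, [0, 0, 0], 0],
    [25, [0, 0, 0], 0],
  ],
)

```text
time_s: 2.2
eef_pos: [0.4714, 0.1235, 0.0616]
eef_rot: [0.873, 0.487, 0.001, 0.0]
contact_force: [0.7, 0.5, 0.8]
finger_gap: 0.251
```

```bash
cat >> h.py <<'E'
def stat():
    from scipy.spatial.transform import Rotation as Ro
    s=read_state();R=Ro.from_quat(s['eef_rot']).as_matrix()
    q=s['eef_pos'][:2]-[.5308,.2161];t=1.0117
    print(s['time_s'],s['eef_pos'].round(4),'yaw',np.arctan2(R[1,0],R[0,0]).round(4),'local',(q@[np.cos(t),np.sin(t)]).round(4),(q@[-np.sin(t),np.cos(t)]).round(4),'F',s['contact_force'].round(1),'gap',s['finger_gap'].round(3),'q6',s['q'][5].round(2))
    return s
def snap(c,n):
    s=stat(); d=capture(c); save(n,d['frame']); np.savez('pics/'+n+'.npz',**d,eef_pos=s['eef_pos'],eef_rot=s['eef_rot']); return d
E
python3 - <<'E'
from h import *
snap('wrist','w2')
E
```

```text
Traceback (most recent call last):
  File "h.py", line 35, in snap
    s=stat(); d=capture(c); save(n,d['frame']); np.savez('pics/'+n+'.npz',**d,eef_pos=s['eef_pos'],eef_rot=s['eef_rot']); return d
  File "h.py", line 32, in stat
    print(s['time_s'],s['eef_pos'].round(4),'yaw',np.arctan2(R[1,0],R[0,0]).round(4),'local',(q@[np.cos(t),np.sin(t)]).round(4),(q@[-np.sin(t),np.cos(t)]).round(4),'F',s['contact_force'].round(1),'gap',s['finger_gap'].round(3),'q6',s['q'][5].round(2))
                                                                                                                                                                                                          ^^^^^^^^^^^^^^^^^^^^^
AttributeError: 'float' object has no attribute 'round'
```

```bash
sed -i "s/s\['finger_gap'\].round(3)/round(s['finger_gap'],3)/" h.py
python3 - <<'E'
from h import *
snap('wrist','w2')
E
```

```text
2.2 [0.4714 0.1235 0.0616] yaw 1.0176 local -0.11 0.0012 F [0.7 0.5 0.8] gap 0.251 q6 2.0
```

View pics/w2.png

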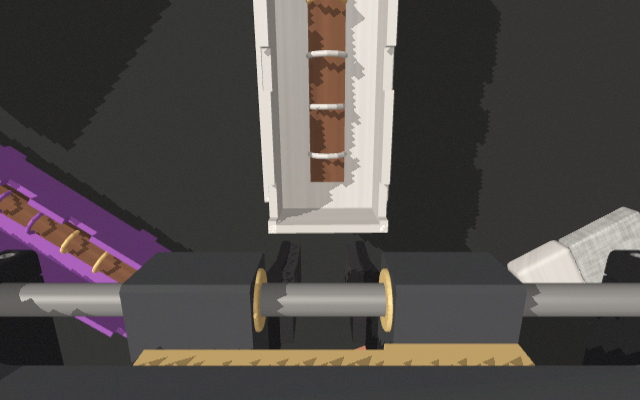

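Call:
carry_out(
  series=[
    [25, [2.4, 1.5, 0], 0],
    [25, [1.6, 2.5, 0], 0],
    [25, [1.6, 2.5, 0], 0],
    [25, [1.6, 2.5, 0], 0],
    [25, [1.6, 2.5, 0], 0],
    [25, [0, 0, 0], 0],
  ],
)

```text
time_s: 2.75
eef_pos: [0.4804, 0.1345, 0.0611]
eef_rot: [0.874, 0.486, 0.0, 0.0]
contact_force: [1.1, -0.3, 0.7]
finger_gap: 0.247
```

```bash
python3 - <<'E'
from h import *
snap('wrist','w3')
E
```

```text
2.75 [0.4804 0.1345 0.0611] yaw 1.016 local -0.0959 -0.0005 F [ 1.1 -0.3  0.7] gap 0.247 q6 1.99
```

View pics/w3.png

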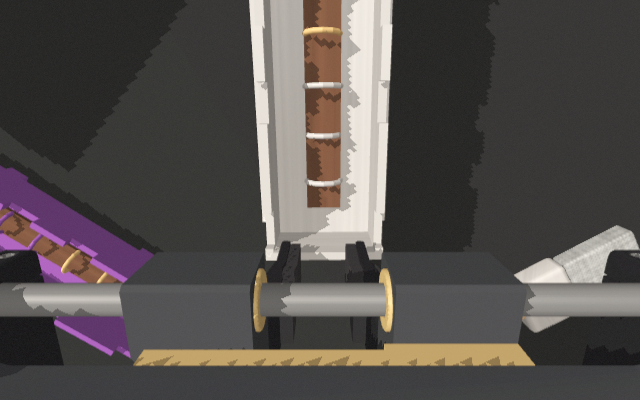

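Call:
carry_out(
  series=[
    [25, [1.6, 2.5, 0], 0],
    [25, [1.6, 2.5, 0], 0],
    [25, [1.6, 2.5, 0], 0],
    [25, [1.6, 2.5, 0], 0],
    [25, [0, 0, 0], 0],
  ],
)

```text
time_s: 3.22
eef_pos: [0.4867, 0.1445, 0.0609]
eef_rot: [0.874, 0.486, 0.0, 0.0]
contact_force: [0.8, 0.3, -0.3]
finger_gap: 0.254
```

```bash
python3 - <<'E'
from h import *
snap('wrist','w4')
E
```

```text
3.2167 [0.4867 0.1445 0.0609] yaw 1.0161 local -0.0841 -0.0006 F [ 0.8  0.3 -0.3] gap 0.254 q6 1.98
```

View pics/w4.png

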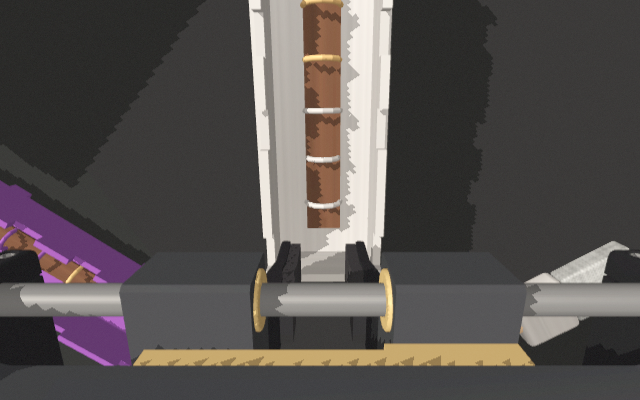

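```bash
python3 - <<'E'
from h import *
d=np.load('pics/w4.npz'); Hi=np.linalg.inv(d['hand_eye'])
for p in [(0,0,0),(.0095,0,0),(0.0095,.011,-.02),(.0095,-.011,-.02),(-.0095,.011,-.02)]:
    c=Hi@[*p,1]; print(p,(c[:2]/c[2]*d['fx']+[d['cx'],d['cy']]).round(1))
print(ray(d,(275,275),.083,d),ray(d,(380,270),.083,d))
capdict=capture('scene'); save('s1',capdict['frame'][180:250,340:440].repeat(6,0).repeat(6,1))
c=capture('side'); save('s2',c['frame'][120:220,210:310].repeat(6,0).repeat(6,1))
E
```

```text
(0, 0, 0) [324.7 245.3]
(0.0095, 0, 0) [324.7 229.2]
(0.0095, 0.011, -0.02) [347.2 243. ]
(0.0095, -0.011, -0.02) [302.7 243. ]
(-0.0095, 0.011, -0.02) [346.5 277.7]
[0.46178964 0.15184604 0.083     ] [0.50790212 0.1264842  0.083     ]
```

View pics/s2.png

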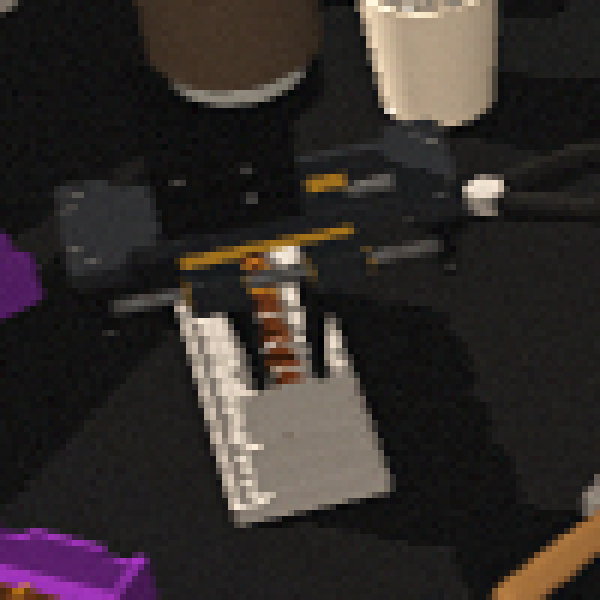

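View pics/s1.png

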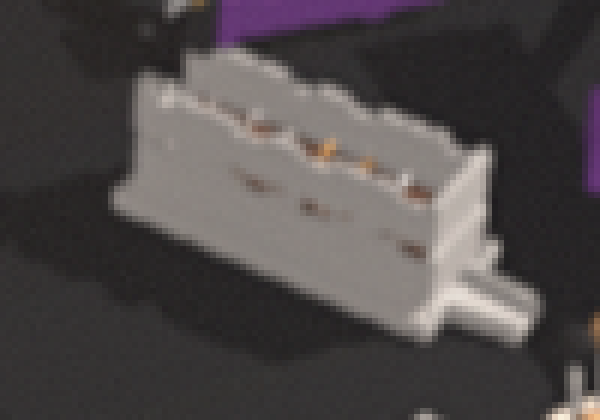

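```bash
python3 - <<'E'
from h import *
s=stat(); 
for n in ['scene','side']:
    d=capture(n); f=d['frame'].copy()
    R=cv2.Rodrigues(d['rvec'])[0]; print(n,'cam pos',-R.T@d['tvec'])
    t=1.0117;ex=np.array([np.cos(t),np.sin(t)]);C=[.5308,.2161]
    for P,c in [(s['eef_pos'],(255,0,0)),([*(C-.095*ex),.083],(0,255,0)),([*(C+.095*ex),.083],(0,0,255))]:
        p=proj(d,P)[0]; print(p.round(1)); cv2.circle(f,tuple(int(round(v)) for v in p),2,c,-1)
    save('m_'+n,f)
E
```

```text
3.3667 [0.4861 0.1439 0.0607] yaw 1.0156 local -0.0849 -0.0004 F [ 0.2 -0.8  0.3] gap 0.254 q6 1.98
scene cam pos [1.84905491 0.11608769 1.06589636]
[369.3 195.4]
[367.1 189. ]
[417.1 209.6]
side cam pos [-0.06902191 -0.61377337  0.85459439]
[258.4 187.8]
[258.  184.4]
[248.  149.9]
```

View pics/m_side.png

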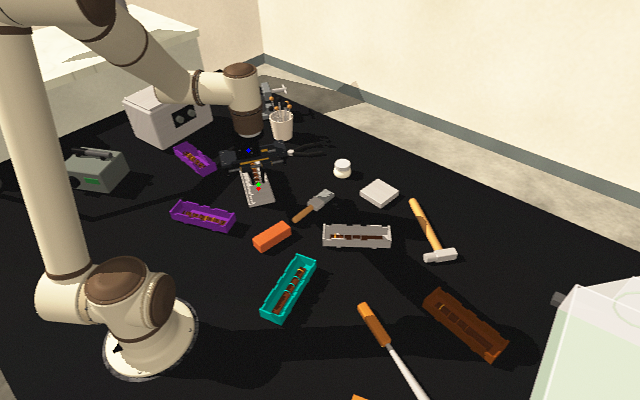

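View pics/m_scene.png

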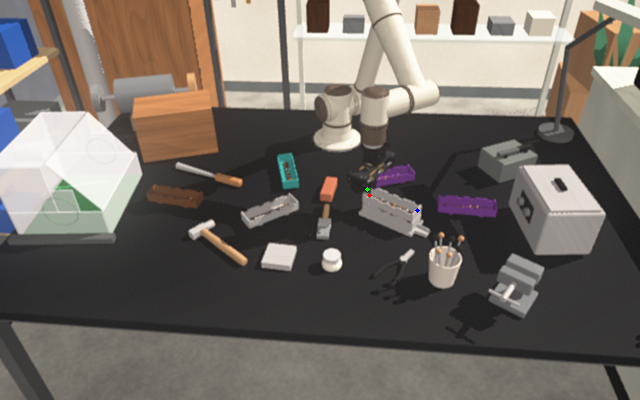

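```bash
python3 - <<'E'
from h import *
a=[cv2.resize(np.load(f'pics/w{i}.npz')['frame'][190:360,230:420],None,fx=2.1,fy=2.1,interpolation=2) for i in (2,3,4)]
b=capture('side')['frame']; b=cv2.resize(b[130:220,205:305],(399,357),interpolation=2)
save('z',np.vstack([np.hstack(a[:2])[:295],np.hstack([a[2][:295],b[60:355]])]))
E
```

```text
(no output)
```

View pics/z.png

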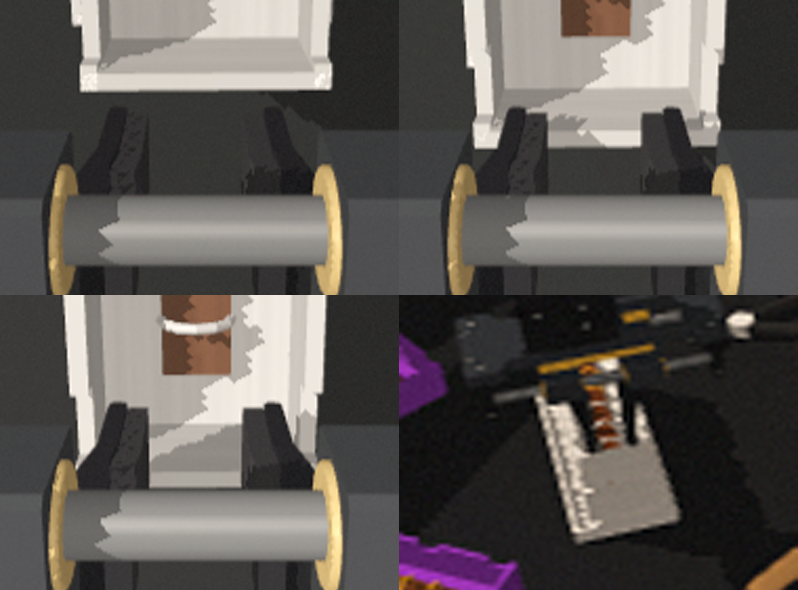

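The pictures show the partly open fingers sitting above the rim and over the tray, with no contact. The open tips seem to sit about 20 mm above the TCP, which is defined for shut fingers. I'll lift, back off, shut them and look again.

Call:
carry_out(
  series=[
    [25, [0, 0, 15], 0],
    [25, [0, 0, 15], 0],
    [0, [-7, -11, 0], 0],
    [0, [-7, -11, 0], 0],
    [0, [-7, -11, 0], 0],
    [0, [0, 0, 0], 0],
    [0, [0, 0, 0], 0],
    [0, [0, 0, 0], 0],
  ],
)

```text
time_s: 4.18
eef_pos: [0.465, 0.1105, 0.0906]
eef_rot: [0.874, 0.486, -0.0, 0.0]
contact_force: [0.3, 0.7, -0.0]
finger_gap: 0.008
```

```bash
python3 - <<'E'
from h import *
d=snap('wrist','w5'); s=read_state()
b=capture('side'); print(proj(b,[s['eef_pos'],s['eef_pos']+[0,0,.02]]), stat()['eef_pos'])
a=capture('scene')
print(proj(a,[s['eef_pos'],s['eef_pos']+[0,0,.02]]))
save('z2',np.vstack([np.hstack([cv2.resize(b['frame'][130:220,205:305],(400,360),interpolation=2),cv2.resize(a['frame'][130:220,330:430],(400,360),interpolation=2)]),cv2.resize(d['frame'][220:300,220:420],(800,320))[:240]]))
E
```

```text
4.1833 [0.465  0.1105 0.0906] yaw 1.0152 local -0.1244 -0.0002 F [ 0.3  0.7 -0. ] gap 0.008 q6 2.01
4.2833 [0.4653 0.111  0.0906] yaw 1.0157 local -0.1238 -0.0003 F [ 0.1  0.2 -0.4] gap 0.01 q6 2.01
[[259.49626543 188.42907415]
 [258.65367694 183.34917947]] [0.46533928 0.11100036 0.09063533]
[[360.01942148 184.31747577]
 [360.22190469 179.50443807]]
```

View pics/z2.png

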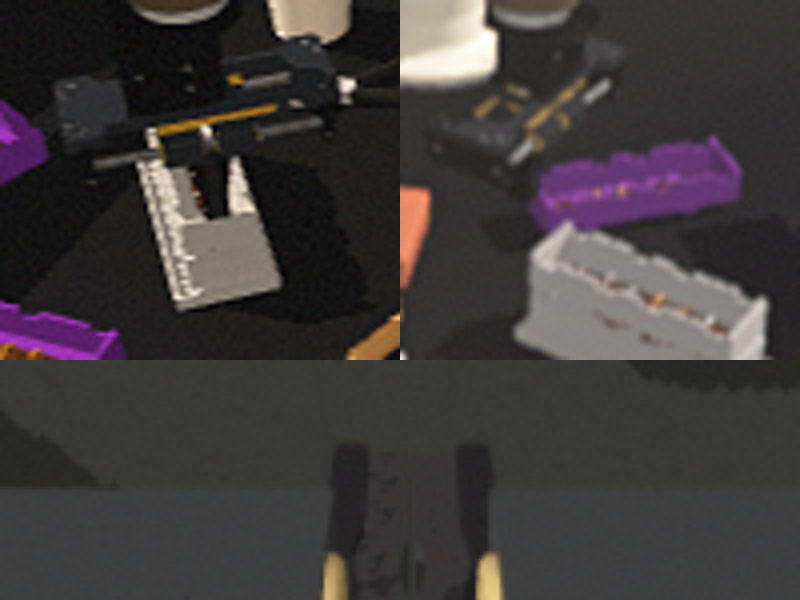

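Call:
carry_out(
  series=[
    [25, [0, 0, -18], 0],
    [25, [0, 0, -18], 0],
    [25, [0, 0, -16], 0],
    [25, [1.6, 2.5, 0], 0],
    [25, [1.6, 2.5, 0], 0],
    [25, [1.6, 2.5, 0], 0],
    [25, [0, 0, 0], 0],
    [25, [0, 0, 0], 0],
  ],
)

```text
time_s: 5.0
eef_pos: [0.4708, 0.1191, 0.0398]
eef_rot: [0.874, 0.486, 0.001, -0.0]
contact_force: [-0.1, 0.0, -0.5]
finger_gap: 0.251
```

```bash
python3 - <<'E'
from h import *
d=snap('wrist','w6'); s=read_state()
b=capture('side'); a=capture('scene')
save('z3',np.vstack([np.hstack([cv2.resize(b['frame'][130:220,205:305],(400,360),interpolation=2),cv2.resize(a['frame'][150:240,350:450],(400,360),interpolation=2)]),cv2.resize(d['frame'][200:300,220:420],(480,240))[:,:].repeat(1,0).copy() if 0 else cv2.resize(d['frame'][200:260,220:420],(800,240))]))
E
```

```text
5.0 [0.4708 0.1191 0.0398] yaw 1.0161 local -0.114 -0.0006 F [-0.1  0.  -0.5] gap 0.251 q6 2.0
```

View pics/z3.png

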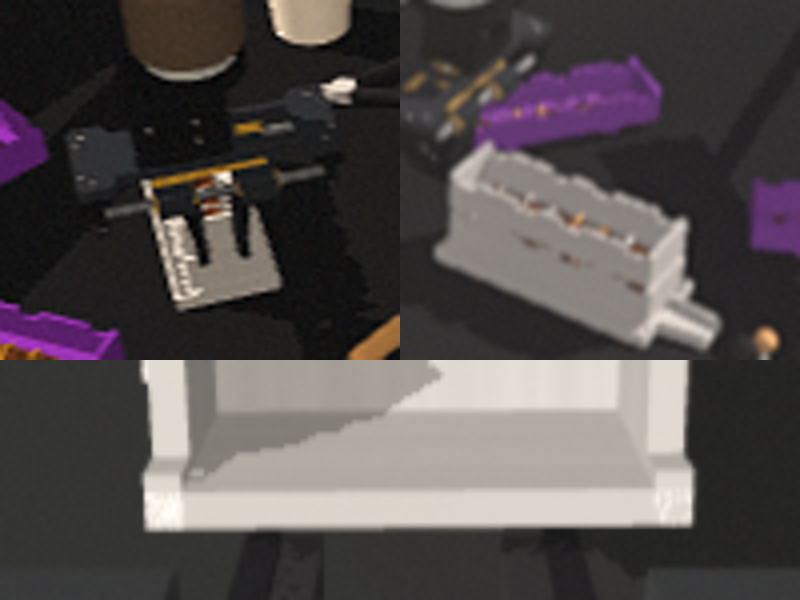

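```bash
python3 - <<'E'
from h import *
s=stat(); b=capture('side'); save('s6',cv2.resize(b['frame'][165:215,235:285],(800,800),interpolation=2)[100:700])
for dz in (0,.01,.02,.03): print(dz,(proj(b,s['eef_pos']+[0,0,dz])[0]-[235,165])*16-[0,100])
E
```

```text
5.15 [0.4702 0.1186 0.0394] yaw 1.0157 local -0.1148 -0.0003 F [ 0.4 -0.2  0.7] gap 0.249 q6 2.0
0 [416.67673631 443.83932264]
0.01 [410.35036818 405.81181007]
0.02 [403.95111904 367.34621312]
0.03 [397.47772221 328.43491773]
```

View pics/s6.png

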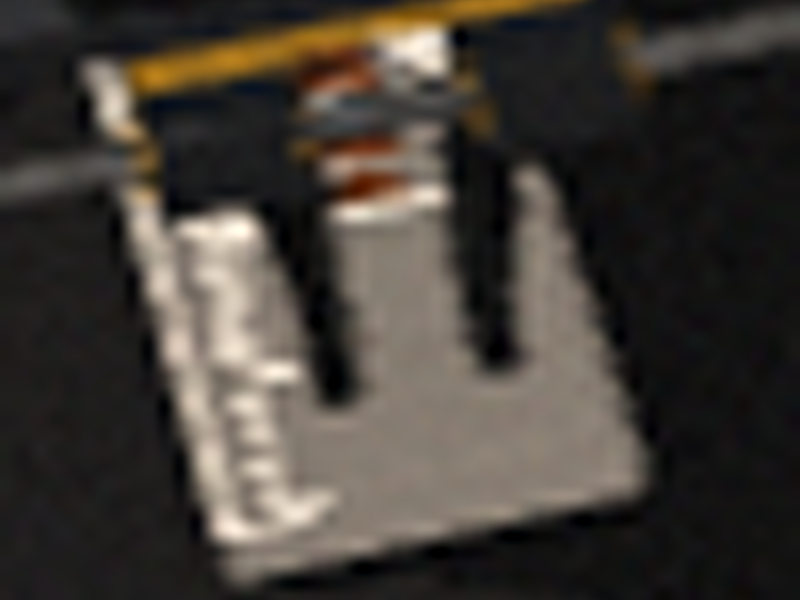

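```bash
python3 - <<'E'
from h import *
d=np.load('pics/w6.npz');t=1.0117
for p in [(256.2,242),(393.2,242)]:
    P=ray(d,p,.083,d)[:2]-[.5308,.2161]; print(np.round([P@[np.cos(t),np.sin(t)],P@[-np.sin(t),np.cos(t)]],4))
E
```

```text
[-0.0949  0.0289]
[-0.0947 -0.0293]
```

Call:
carry_out(
  series=[
    [25, [1.6, 2.5, 0], 0],
    [25, [1.6, 2.5, 0], 0],
    [25, [1.6, 2.5, 0], 0],
    [25, [1.6, 2.5, 0], 0],
    [25, [1.6, 2.5, 0], 0],
    [25, [1.6, 2.5, 0], 0],
    [25, [0, 0, 0], 0],
  ],
)

```text
time_s: 5.78
eef_pos: [0.48, 0.1339, 0.0386]
eef_rot: [0.874, 0.486, 0.0, -0.0]
contact_force: [-0.7, -1.0, 0.6]
finger_gap: 0.251
```

```bash
python3 - <<'E'
from h import *
d=snap('wrist','w7')
b=capture('side'); a=capture('scene')
save('z4',np.vstack([np.hstack([cv2.resize(b['frame'][130:220,205:305],(400,360),interpolation=2),cv2.resize(a['frame'][150:240,350:450],(400,360),interpolation=2)]),cv2.resize(d['frame'][210:270,220:420],(800,240))]))
E
```

```text
5.7833 [0.48   0.1339 0.0386] yaw 1.0157 local -0.0966 -0.0005 F [-0.7 -1.   0.6] gap 0.251 q6 1.99
```

View pics/z4.png

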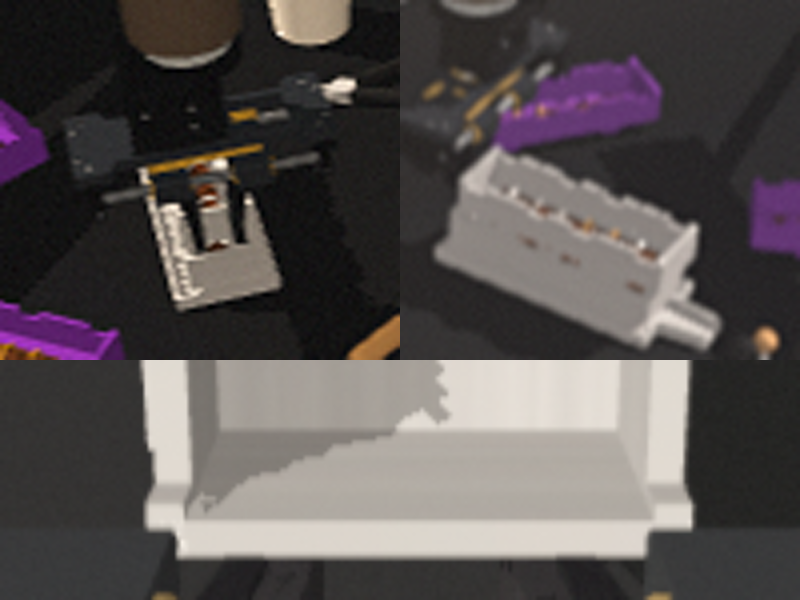

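```bash
cat >> h.py <<'E'
def loc(d,p,z):
    t=1.0117;P=ray(d,p,z,d)[:2]-[.5308,.2161]; return np.round([P@[np.cos(t),np.sin(t)]*1000,P@[-np.sin(t),np.cos(t)]*1000],1)
E
python3 - <<'E'
from h import *
d=np.load('pics/w7.npz')
for p,z in [((256.2,251.5),.083),((393.2,251.5),.083),((265,259),.046),((382,259),.046)]: print(loc(d,p,z))
E
```

```text
[-81.3  29. ]
[-81.1 -29.3]
[-101.7   31.8]
[-101.4  -31.4]
```

```bash
python3 - <<'E'
from h import *
d=np.load('pics/w7.npz'); crop('w7c',d['frame'],230,120,180,150,4.4)
E
```

```text
(no output)
```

View pics/w7c.png

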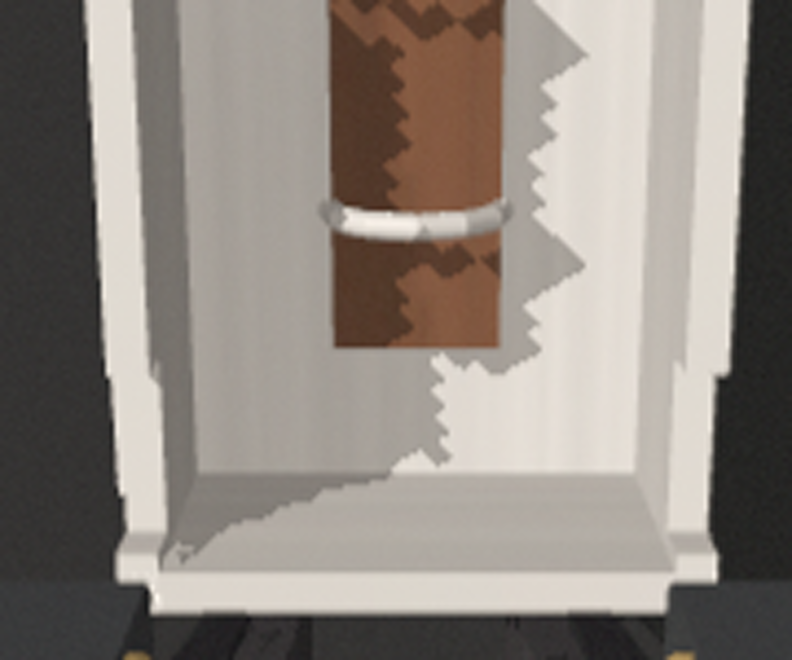

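```bash
python3 - <<'E'
from h import *
d=np.load('pics/w7.npz')
print([loc(d,(325,120+y/4.4),.083) for y in (612,572)], loc(d,(230+730/4.4,120+375/4.4),.083),loc(d,(230+500/4.4,120+347/4.4),.06))
E
```

```text
[array([-84.7,  -0.3]), array([-80.5,  -0.3])] [-60.6 -29.2] [-64.2  -9.2]
```

Call:
carry_out(
  series=[
    [25, [1.6, 2.5, 0], 0],
    [25, [1.6, 2.5, 0], 0],
    [25, [1.6, 2.5, 0], 0],
    [25, [1.6, 2.5, 0], 0],
    [25, [1.1, 1.7, 0], 0],
    [25, [0.5, 0.9, 0], 0],
    [25, [0.5, 0.9, 0], 0],
    [25, [0, 0, 0], 0],
  ],
)

```text
time_s: 6.6
eef_pos: [0.4882, 0.1472, 0.0388]
eef_rot: [0.874, 0.486, 0.0, -0.0]
contact_force: [-0.6, -0.7, -1.0]
finger_gap: 0.249
```

```bash
python3 - <<'E'
from h import *
d=snap('wrist','w8')
b=capture('side'); a=capture('scene')
save('z5',np.vstack([np.hstack([cv2.resize(b['frame'][130:220,205:305],(400,360),interpolation=2),cv2.resize(a['frame'][150:240,350:450],(400,360),interpolation=2)])]))
crop('w8c',d['frame'],230,120,180,150,4.4)
E
```

```text
6.6 [0.4882 0.1472 0.0388] yaw 1.0157 local -0.081 -0.0005 F [-0.6 -0.7 -1. ] gap 0.249 q6 1.98
```

View pics/z5.png

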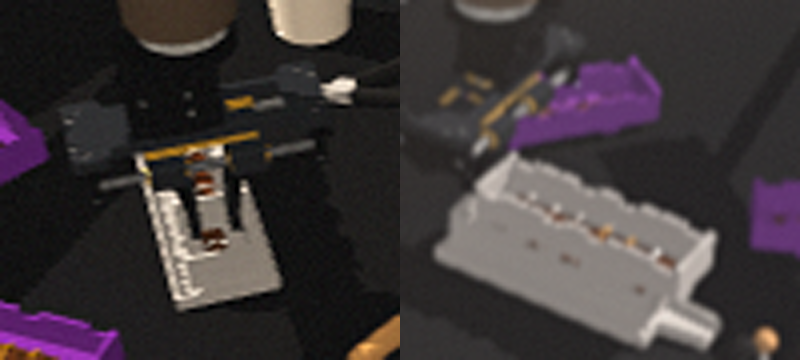

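View pics/w8c.png

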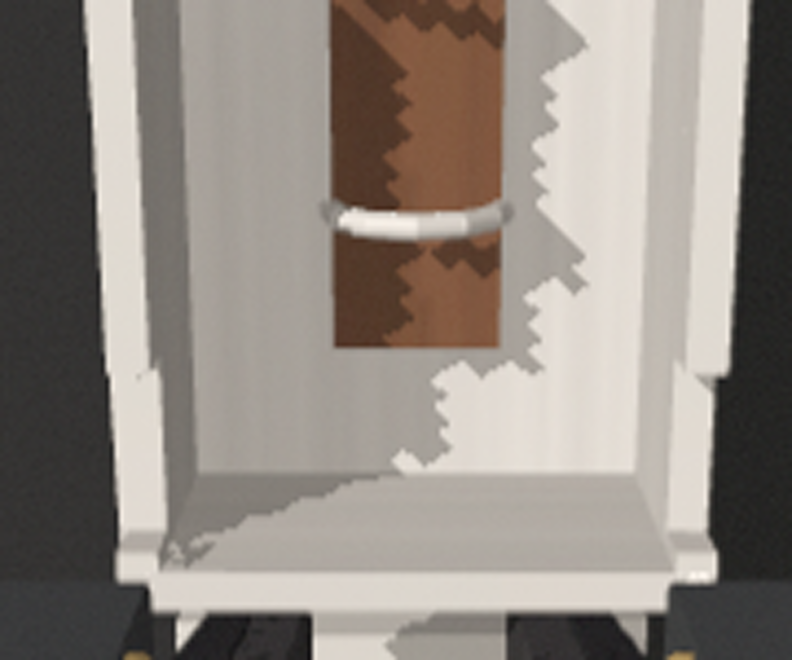

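Call:
carry_out(
  series=[
    [25, [0.5, 0.9, 0], 0],
    [25, [0.5, 0.9, 0], 0],
    [25, [0.3, 0.4, 0], 0],
    [25, [0, 0, 0], 0],
    [25, [0, 0, 0], 0],
  ],
)

```text
time_s: 7.17
eef_pos: [0.4901, 0.1496, 0.0391]
eef_rot: [0.874, 0.486, 0.001, -0.0]
contact_force: [-0.3, 0.3, -0.0]
finger_gap: 0.251
```

```bash
python3 - <<'E'
from h import *
d=snap('wrist','w9')
crop('w9c',d['frame'],230,120,180,150,4.4)
E
```

```text
7.1667 [0.4901 0.1496 0.0391] yaw 1.016 local -0.078 -0.0007 F [-0.3  0.3 -0. ] gap 0.251 q6 1.97
```

View pics/w9c.png

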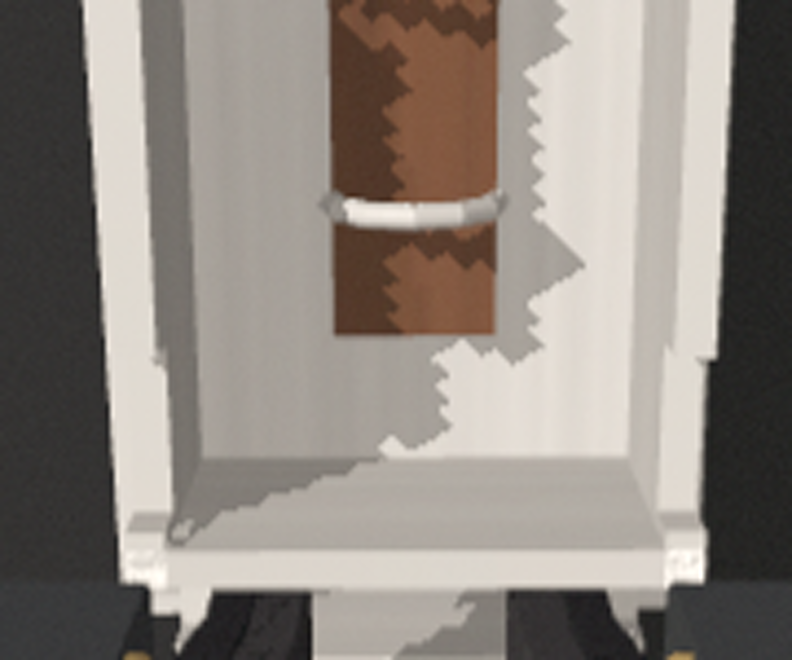

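```bash
python3 - <<'E'
from h import *
d=np.load('pics/w9.npz')
f=lambda x,y:(230+x/4.4,120+y/4.4)
for z in (.078,.083): print(z,loc(d,f(400,590),z),'notch',loc(d,f(715,358),z),loc(d,f(160,360),z),'ears',loc(d,f(120,560),z),loc(d,f(706,560),z))
E
```

```text
0.078 [-66.1   1.3] notch [-41.8 -29. ] [-42.2  24.5] ears [-63.   29.3] [-62.8 -29.3]
0.083 [-63.9   1.3] notch [-40.5 -28. ] [-40.9  23.7] ears [-60.9  28.3] [-60.7 -28.3]
```

Tray_a dropped: its image width shrank by 3%, it is 58.6 mm wide at z = 78 mm, and its offset is about +29 mm. I'll nudge it 1 mm further, retreat, and go over the loose tray.

Call:
carry_out(
  series=[
    [25, [0.5, 0.9, 0], 0],
    [25, [0, 0, 0], 0],
    [25, [-6, -10, 0], 0],
    [25, [-10, -17, 0], 0],
    [25, [-5, -9, 20], 0],
    [25, [0, 0, 40], 0],
    [60, [0, 0, 40], -0.11],
    [60, [0, -10, 40], -0.11],
  ],
)

```text
time_s: 7.88
eef_pos: [0.4687, 0.1042, 0.1806]
eef_rot: [0.923, 0.386, 0.001, -0.0]
contact_force: [1.2, 0.0, 0.1]
finger_gap: 0.329
```

Call:
carry_out(
  series=[
    [80, [8, -30, 20], -0.12],
    [80, [8, -30, 20], -0.12],
    [80, [10, -30, 0], -0.12],
    [80, [10, -30, 0], -0.12],
    [80, [10, -30, 0], -0.12],
    [80, [10, -30, 0], -0.12],
    [80, [10, -30, 0], -0.12],
    [80, [10, -30, 0], -0.12],
  ],
)

```text
time_s: 8.55
eef_pos: [0.545, -0.1376, 0.2189]
eef_rot: [0.996, -0.085, 0.001, -0.0]
contact_force: [0.2, 0.5, 0.3]
finger_gap: 0.789
```

Call:
carry_out(
  series=[
    [85, [5, -20, 0], -0.12],
    [85, [5, -10, 0], -0.12],
    [85, [5, -10, 0], -0.12],
    [85, [0, 0, 0], -0.12],
    [85, [0, 0, 0], -0.12],
    [85, [0, 0, 0], -0.12],
    [85, [0, 0, 0], 0],
    [85, [0, 0, 0], 0],
  ],
)

```text
time_s: 9.22
eef_pos: [0.5597, -0.176, 0.2188]
eef_rot: [0.904, -0.427, 0.0, -0.0]
contact_force: [-0.6, 0.1, 0.4]
finger_gap: 0.851
```

```bash
python3 - <<'E'
from h import *
d=snap('wrist','w10')
E
```

```text
9.2167 [ 0.5597 -0.176   0.2188] yaw -0.8814 local -0.3171 -0.2325 F [-0.6  0.1  0.4] gap 0.851 q6 0.72
```

View pics/w10.png

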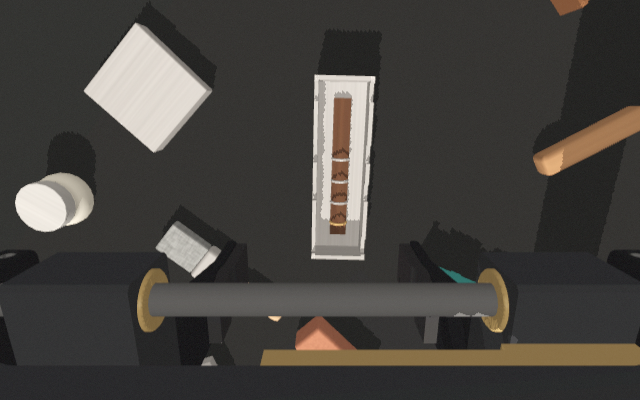

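```bash
python3 - <<'E'
from h import *
d=np.load('pics/w10.npz'); crop('w10c',d['frame'],300,65,90,205,2.9)
P=np.array([ray(d,p,.042,d)[:2] for p in [(315,75),(374,77),(365,259),(312,257)]])
print(P.round(4),P.mean(0),np.linalg.norm(P-np.roll(P,-1,0),axis=1))
v=(P[0]+P[1]-P[2]-P[3]); print('yaw',np.arctan2(v[1],v[0]))
v=(P[1]-P[0])+(P[2]-P[3]);print('perp',np.arctan2(v[1],v[0])+np.pi/2)
E
```

```text
[[ 0.6286 -0.2471]
 [ 0.584  -0.2814]
 [ 0.4661 -0.1343]
 [ 0.5124 -0.0992]] [ 0.54777753 -0.19049968] [0.05621917 0.18855386 0.05819656 0.18802723]
yaw -0.8999745770050797
perp -0.9182821473187666
```

View pics/w10c.png

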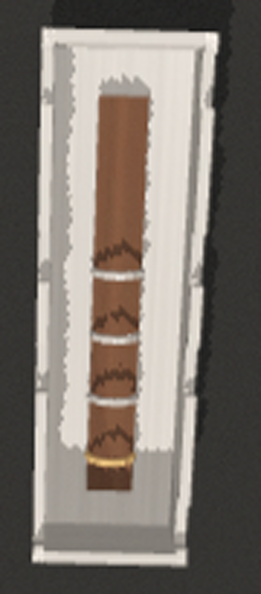

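```bash
python3 - <<'E'
from h import *
d=np.load('pics/w10.npz'); t=-.902
for p,z in [((215,265),.02),((215,265),.0),((200,280),.01),((93,200),.045)]:
    q=ray(d,p,z,d)[:2]-[.548,-.1905]; print(p,'along',q@[np.cos(t),np.sin(t)],'across',q@[-np.sin(t),np.cos(t)])
E
```

```text
(215, 265) along -0.11611522715149267 across 0.14263627479271598
(215, 265) along -0.12580204882048607 across 0.14900892206614463
(200, 280) along -0.14130282809061775 across 0.16531580286213624
(93, 200) along -0.03275061290963453 across 0.256689833583111
```

Call:
carry_out(
  series=[
    [85, [-6, -7, -25], -0.02],
    [85, [-6, -7, -35], 0],
    [85, [0, 0, -35], 0],
    [85, [0, 0, -35], 0],
    [85, [0, 0, -20], 0],
    [85, [0, 0, -10], 0],
    [85, [0, 0, 0], 0],
    [85, [0, 0, 0], 0],
  ],
)

```text
time_s: 9.93
eef_pos: [0.5487, -0.1901, 0.0596]
eef_rot: [0.9, -0.436, 0.001, 0.0]
contact_force: [0.8, -0.3, 1.2]
finger_gap: 0.85
```

```bash
python3 - <<'E'
from h import *
d=snap('wrist','w11')
E
```

```text
9.9333 [ 0.5487 -0.1901  0.0596] yaw -0.9028 local -0.3349 -0.2306 F [ 0.8 -0.3  1.2] gap 0.85 q6 0.72
```

View pics/w11.png

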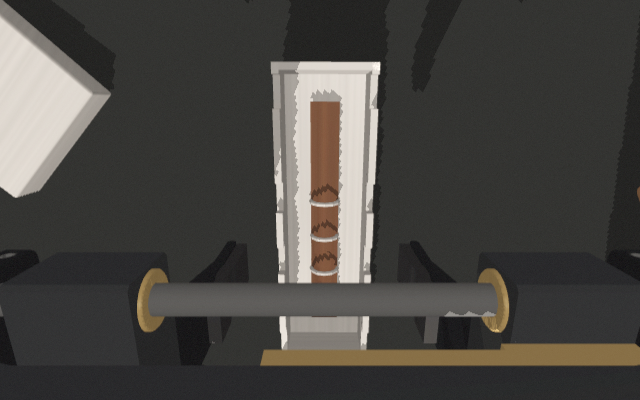

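Call:
carry_out(
  series=[
    [85, [0, 0, -25], 0],
    [85, [0, 0, -20], 0],
    [85, [0, 0, -12], 0],
    [85, [0, 0, -6], 0],
    [85, [0, 0, 0], 0],
  ],
)

```text
time_s: 10.4
eef_pos: [0.5483, -0.19, -0.0038]
eef_rot: [0.9, -0.437, 0.0, -0.0]
contact_force: [0.4, 0.3, 0.4]
finger_gap: 0.853
```

```bash
python3 - <<'E'
from h import *
d=snap('wrist','w12'); s=read_state()
b=capture('side'); a=capture('scene')
save('z6',np.vstack([np.hstack([cv2.resize(b['frame'][180:270,305:405],(400,360),interpolation=2),cv2.resize(a['frame'][160:250,220:320],(400,360),interpolation=2)])]))
for dz in (0,.02): print(dz,(proj(b,s['eef_pos']+[0,0,dz])[0]-[305,180])*4,(proj(a,s['eef_pos']+[0,0,dz])[0]-[220,160])*4+[400,0])
E
```

```text
10.4 [ 0.5483 -0.19   -0.0038] yaw -0.9038 local -0.3349 -0.2303 F [0.4 0.3 0.4] gap 0.853 q6 0.72
0 [200.13778604 247.59157399] [603.71705916 226.93436049]
0.02 [201.36988528 229.21870323] [602.0331651  208.76779025]
```

View pics/z6.png

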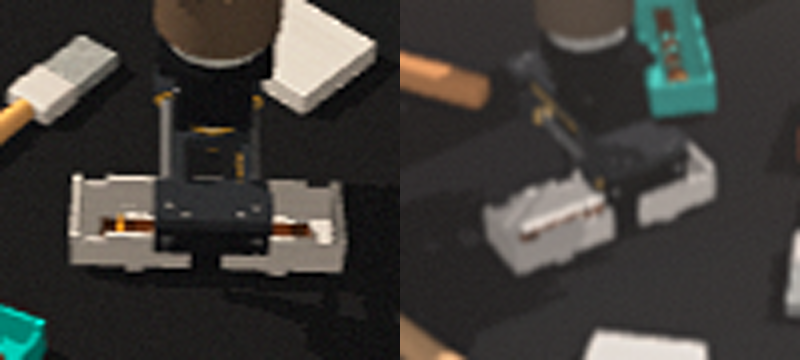

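View pics/w12.png

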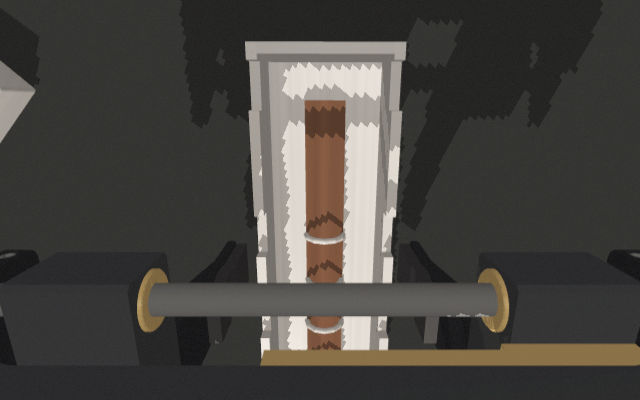

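```bash
python3 - <<'E'
from h import *
s=read_state(); b=capture('side'); a=capture('scene'); t=-.9038; ey=np.array([np.sin(t),-np.cos(t),0])
for sg in (1,-1):
  for dz in (0.01,.02,.03):
    P=s['eef_pos']+sg*.0445*ey+[0,0,dz]; print(sg,dz,P[2],proj(b,P)[0],proj(a,P)[0])
i=cv2.resize(b['frame'][215:255,325:385],(600,400),interpolation=2); save('z7',i)
i=cv2.resize(a['frame'][195:235,345-100:405-100],(600,400),interpolation=2); save('z8',i)
E
```

```text
1 0.01 0.007562714925668719 [355.55565376 251.35588468] [264.64296205 207.79102583]
1 0.02 0.01756271492566872 [355.71759234 249.05061593] [264.4145893  205.52905244]
1 0.03 0.027562714925668717 [355.88160301 246.71584999] [264.18464559 203.25151915]
-1 0.01 0.007562714925668719 [355.05902016 228.11808682] [276.91927115 221.27374716]
-1 0.02 0.01756271492566872 [355.2088832  225.80287183] [276.72610349 218.97622993]
-1 0.03 0.027562714925668717 [355.36055547 223.45970637] [276.53155785 216.66232307]
```

View pics/z7.png

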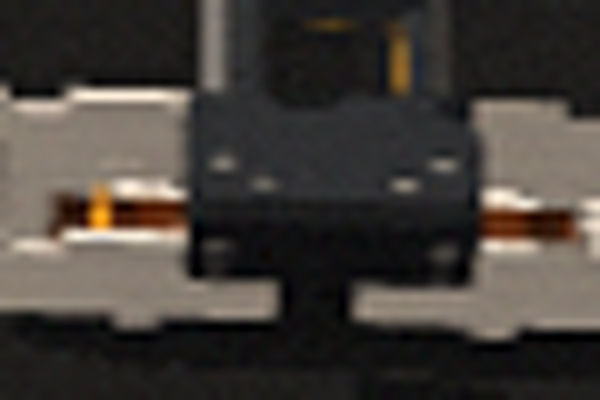

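View pics/z8.png

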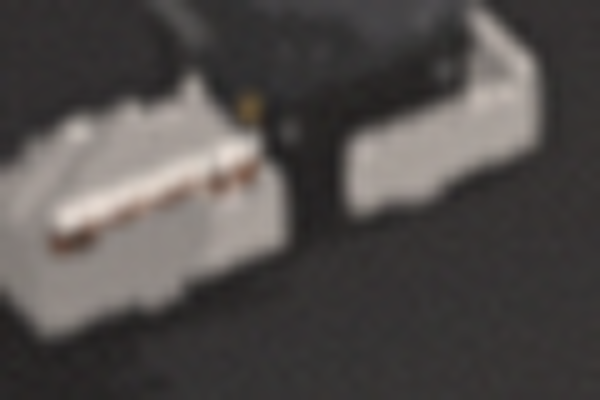

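Call:
carry_out(
  series=[
    [85, [0, 0, 5], 0],
    [50, [0, 0, 0], 0],
    [50, [0, 0, 0], 0],
    [50, [0, 0, 0], 0],
    [50, [0, 0, 0], 0],
    [50, [0, 0, 0], 0],
    [50, [0, 0, 0], 0],
  ],
  grip_force=30,
)

```text
time_s: 11.23
eef_pos: [0.5477, -0.1901, 0.0011]
eef_rot: [0.9, -0.437, -0.0, 0.0]
contact_force: [-1.3, -0.8, 2.7]
finger_gap: 0.664
```

Call:
carry_out(
  series=[
    [50, [0, 0, 0], 0],
    [50, [0, 0, 5], 0],
    [50, [0, 0, 10], 0],
    [50, [0, 0, 10], 0],
    [50, [0, 0, 5], 0],
    [50, [0, 0, 0], 0],
  ],
)

```text
time_s: 11.73
eef_pos: [0.5492, -0.1901, 0.0327]
eef_rot: [0.9, -0.437, 0.002, -0.001]
contact_force: [0.7, -0.6, -3.3]
finger_gap: 0.667
```

```bash
python3 - <<'E'
from h import *
d=snap('wrist','w13'); s=read_state()
b=capture('side'); a=capture('scene')
save('z9',np.vstack([np.hstack([cv2.resize(b['frame'][180:270,305:405],(400,360),interpolation=2),cv2.resize(a['frame'][160:250,220:320],(400,360),interpolation=2)]),cv2.resize(d['frame'],(384,240)).repeat(1,0) if 0 else np.hstack([cv2.resize(d['frame'],(384,240)),np.zeros((240,416,3),np.uint8)])]))
E
```

```text
11.7333 [ 0.5492 -0.1901  0.0327] yaw -0.904 local -0.3345 -0.2311 F [ 0.7 -0.6 -3.3] gap 0.667 q6 0.72
```

View pics/z9.png

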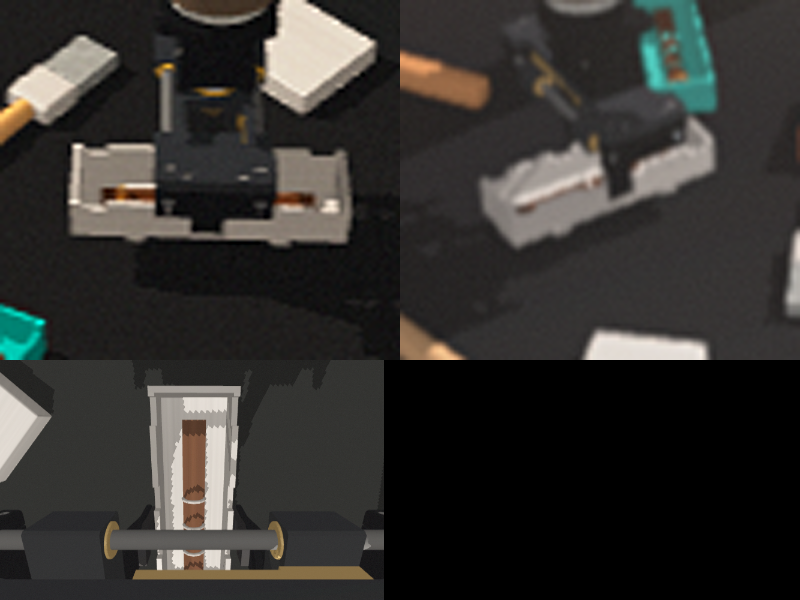

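```bash
python3 - <<'E'
from h import *
d=np.load('pics/w13.npz'); crop('w13c',d['frame'],235,30,180,130,4.4)
E
```

```text
(no output)
```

View pics/w13c.png

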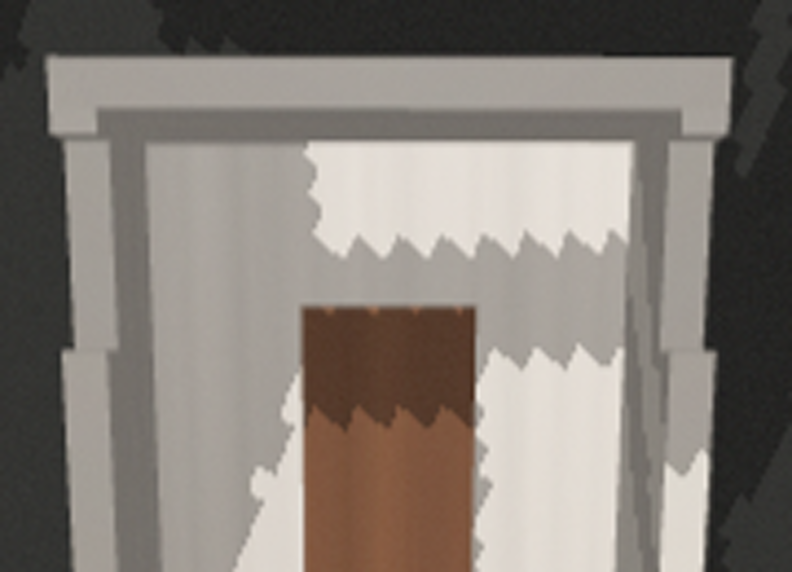

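```bash
cat >> h.py <<'E'
def tl(d,p,zrim_rel):
    # ray in tool frame at tool z such that height above TCP = zrim_rel
    v=np.array([(p[0]-d['cx'])/d['fx'],(p[1]-d['cy'])/d['fy'],1.]);H=d['hand_eye'];o=H[:3,3];w=H[:3,:3]@v
    k=(-zrim_rel-o[2])/w[2]; return np.round((o+w*k)[:2]*1000,1)
E
python3 - <<'E'
from h import *
d=np.load('pics/w13.npz')
f=lambda x,y:(235+x/4.4,30+y/4.4)
for z in (.038,.041,.044):
  print(z,[tl(d,f(*p),z) for p in [(46,57),(732,57),(63,352),(716,352),(730,135)]])
E
```

```text
0.038 [array([ 95.6, -29.8]), array([95.6, 29.3]), array([ 71. , -29.7]), array([71. , 29.3]), array([89.3, 29.5])]
0.041 [array([ 95.2, -29.2]), array([95.1, 28.7]), array([ 71.1, -29.1]), array([71.1, 28.7]), array([89. , 28.9])]
0.044 [array([ 94.7, -28.6]), array([94.7, 28.1]), array([ 71.2, -28.5]), array([71.2, 28.1]), array([88.7, 28.3])]
```

Call:
carry_out(
  series=[
    [50, [0, 0, 10], 0],
    [50, [0, 0, 20], 0.04],
    [50, [0, 0, 30], 0.08],
    [50, [0, 5, 30], 0.1],
    [50, [-1, 12, 30], 0.11],
    [50, [-1, 20, 25], 0.11],
    [50, [-1, 25, 15], 0.11],
    [50, [-2, 28, 5], 0.11],
  ],
)

```text
time_s: 12.55
eef_pos: [0.5444, -0.0998, 0.1998]
eef_rot: [0.993, -0.12, 0.003, -0.0]
contact_force: [0.9, 0.1, -4.1]
finger_gap: 0.664
```

Call:
carry_out(
  series=[
    [50, [-2, 28, 0], 0.11],
    [50, [-2, 28, 0], 0.11],
    [50, [-2, 28, 0], 0.11],
    [50, [-2, 28, 0], 0.11],
    [50, [-2, 28, 0], 0.11],
    [50, [-2, 28, 0], 0.11],
    [50, [-2, 28, 0], 0.11],
    [50, [-1, 28, 0], 0.11],
  ],
)

```text
time_s: 13.22
eef_pos: [0.527, 0.1252, 0.1961]
eef_rot: [0.949, 0.315, -0.0, -0.0]
contact_force: [0.8, 0.3, -4.5]
finger_gap: 0.663
```

Call:
carry_out(
  series=[
    [50, [0, 28, 0], 0.11],
    [50, [0, 28, 0], 0.11],
    [50, [0, 20, 0], 0.11],
    [50, [0, 12, 0], 0.06],
    [50, [0, 5, 0], 0.03],
    [50, [0, 0, 0], 0],
    [50, [0, 0, 0], 0],
  ],
)

```text
time_s: 13.8
eef_pos: [0.5275, 0.2165, 0.1958]
eef_rot: [0.864, 0.503, -0.001, 0.0]
contact_force: [0.3, -0.5, -4.2]
finger_gap: 0.665
```

```bash
python3 - <<'E'
from h import *
d=snap('wrist','w14')
E
```

```text
13.8 [0.5275 0.2165 0.1958] yaw 1.0544 local -0.0014 0.003 F [ 0.3 -0.5 -4.2] gap 0.665 q6 1.95
```

View pics/w14.png

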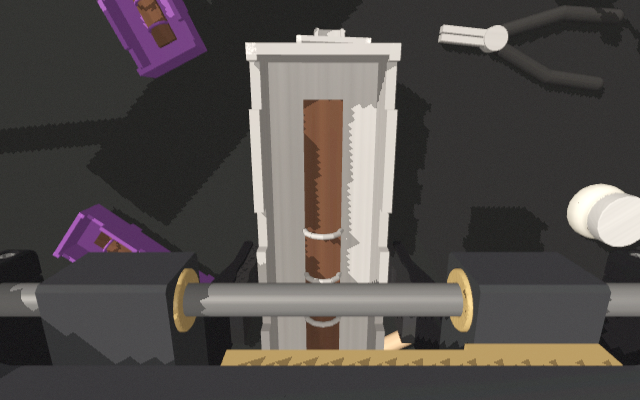

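Call:
carry_out(
  series=[
    [50, [1, 0, -10], -0.02],
    [50, [1.3, 0, -20], -0.022],
    [50, [1, -0.4, -25], 0],
    [50, [0, 0, -20], 0],
    [50, [0, 0, -10], 0],
    [50, [0, 0, 0], 0],
    [50, [0, 0, 0], 0],
  ],
)

```text
time_s: 14.43
eef_pos: [0.5316, 0.2161, 0.1108]
eef_rot: [0.875, 0.485, -0.0, 0.0]
contact_force: [0.8, 0.9, -3.1]
finger_gap: 0.659
```

```bash
python3 - <<'E'
from h import *
d=snap('wrist','w15'); crop('w15c',d['frame'],230,0,180,130,4.4)
b=capture('side'); a=capture('scene'); np.savez('pics/b15.npz',**b);np.savez('pics/a15.npz',**a)
save('z10',np.vstack([np.hstack([cv2.resize(b['frame'][110:220,205:315],(400,400),interpolation=2),cv2.resize(a['frame'][140:250,340:450],(400,400),interpolation=2)])]))
E
```

```text
14.4333 [0.5316 0.2161 0.1108] yaw 1.0128 local 0.0004 -0.0006 F [ 0.8  0.9 -3.1] gap 0.659 q6 1.91
```

View pics/w15c.png

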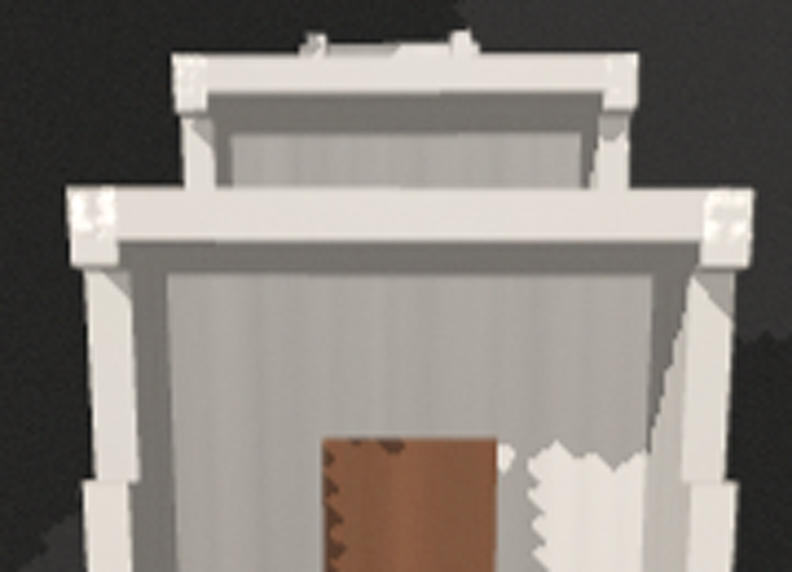

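View pics/z10.png

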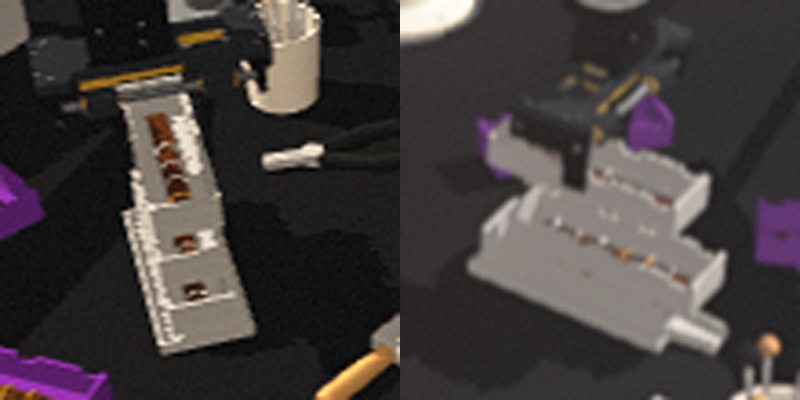

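```bash
python3 - <<'E'
from h import *
d=np.load('pics/w15.npz')
f=lambda x,y:(230+x/4.4,y/4.4)
for z in (.078,.083): print('a',z,[loc(d,f(*p),z) for p in [(172,53),(638,53),(174,112),(637,112)]])
print('a in tool',[tl(d,f(*p),.078-.1108) for p in [(172,53),(638,53)]])
print('b in tool',[tl(d,f(*p),.041) for p in [(66,187),(754,187),(82,482),(738,482)]])
E
```

```text
a 0.078 [array([124.3,  29.9]), array([124.3, -28.1]), array([117.6,  30. ]), array([117.7, -28.3])]
a 0.083 [array([123.2,  29.3]), array([123.3, -27.5]), array([116.7,  29.3]), array([116.7, -27.6])]
a in tool [array([124. , -30.5]), array([123.9,  27.6])]
b in tool [array([ 97.8, -29.9]), array([97.8, 28.1]), array([ 73.7, -29.9]), array([73.7, 28.1])]
```

Call:
carry_out(
  series=[
    [50, [-1.3, -1.5, -5], 0],
    [50, [-1.2, -1.4, -10], 0],
    [50, [0, 0, -8], 0],
    [50, [0, 0, -5], 0],
    [50, [0, 0, 0], 0],
    [50, [0, 0, 0], 0],
  ],
)

```text
time_s: 15.08
eef_pos: [0.5285, 0.2136, 0.0822]
eef_rot: [0.874, 0.485, -0.001, 0.0]
contact_force: [0.5, 0.6, -4.0]
finger_gap: 0.666
```

```bash
python3 - <<'E'
from h import *
d=snap('wrist','w16'); crop('w16c',d['frame'],230,0,180,130,4.4)
E
```

```text
15.0833 [0.5285 0.2136 0.0822] yaw 1.0138 local -0.0034 0.0006 F [ 0.5  0.6 -4. ] gap 0.666 q6 1.92
```

View pics/w16c.png

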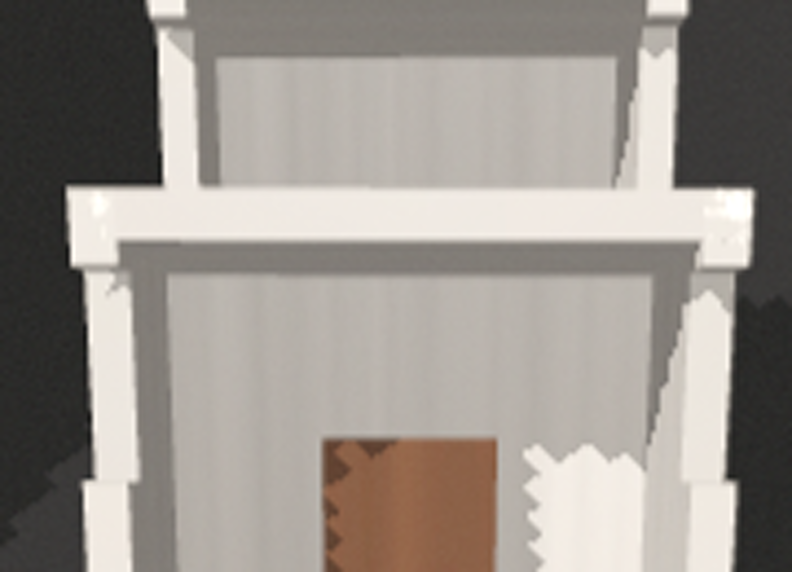

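```bash
python3 - <<'E'
from h import *
d=np.load('pics/w16.npz')
f=lambda x,y:(230+x/4.4,y/4.4)
for z in (.078,): print('a',[tl(d,f(*p),z-.0822) for p in [(150,17),(688,17)]],[loc(d,f(*p),z) for p in [(150,17),(688,17)]])
print('b',[tl(d,f(*p),.041) for p in [(66,187),(754,187),(82,482),(738,482)]])
E
```

```text
a [array([121.3, -28.8]), array([121.2,  29.1])] [array([117.8,  29.7]), array([117.9, -28.2])]
b [array([ 97.8, -29.9]), array([97.8, 28.1]), array([ 73.7, -29.9]), array([73.7, 28.1])]
```

Call:
carry_out(
  series=[
    [50, [0.7, -0.4, -2], 0],
    [50, [0, 0, -2], 0],
    [50, [0, 0, -2], 0],
    [50, [0, 0, -1], 0],
    [50, [0, 0, -1], 0],
    [50, [0, 0, 0], 0],
  ],
)

```text
time_s: 15.63
eef_pos: [0.5292, 0.2132, 0.0746]
eef_rot: [0.874, 0.485, -0.0, 0.0]
contact_force: [0.1, 0.5, -3.8]
finger_gap: 0.665
```

Call:
carry_out(
  series=[
    [50, [0, 0, -1], 0],
    [50, [0, 0, -1], 0],
    [50, [0, 0, 0], 0],
  ],
)

```text
time_s: 15.88
eef_pos: [0.5293, 0.2133, 0.0727]
eef_rot: [0.874, 0.485, -0.0, -0.0]
contact_force: [-1.0, -0.5, -4.8]
finger_gap: 0.663
```

Call:
carry_out(
  series=[
    [50, [0, 0, -1], 0],
    [50, [0, 0, -1], 0],
    [50, [0, 0, 0], 0],
  ],
)

```text
time_s: 16.13
eef_pos: [0.5292, 0.2132, 0.0706]
eef_rot: [0.874, 0.485, -0.0, 0.0]
contact_force: [0.6, -0.5, -4.5]
finger_gap: 0.666
```

Call:
carry_out(
  series=[
    [50, [0, 0, -1], 0],
    [50, [0, 0, 0], 0],
  ],
)

```text
time_s: 16.3
eef_pos: [0.5293, 0.2133, 0.0697]
eef_rot: [0.874, 0.485, -0.0, -0.0]
contact_force: [-0.3, -0.2, -4.2]
finger_gap: 0.663
```

Call:
carry_out(
  series=[
    [50, [0, 0, -0.7], 0],
    [50, [0, 0, 0], 0],
  ],
)

```text
time_s: 16.47
eef_pos: [0.5294, 0.2134, 0.0691]
eef_rot: [0.874, 0.485, 0.0, 0.0]
contact_force: [-0.6, -0.1, -4.1]
finger_gap: 0.663
```

```bash
python3 - <<'E'
from h import *
d=snap('wrist','w17')
b=capture('side'); a=capture('scene')
save('z11',np.vstack([np.hstack([cv2.resize(b['frame'][120:220,205:305],(400,400),interpolation=2),cv2.resize(a['frame'][145:245,345:445],(400,400),interpolation=2)])]))
E
```

```text
16.4667 [0.5294 0.2134 0.0691] yaw 1.0137 local -0.0031 -0.0003 F [-0.6 -0.1 -4.1] gap 0.663 q6 1.92
```

View pics/z11.png

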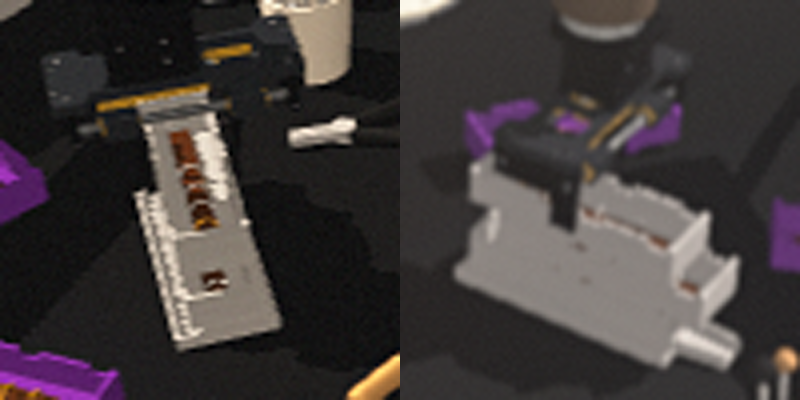

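Call:
carry_out(
  series=[
    [50, [0, 0, -0.5], 0],
    [50, [0, 0, 0], 0],
  ],
)

```text
time_s: 16.78
eef_pos: [0.5294, 0.2133, 0.0691]
eef_rot: [0.874, 0.485, 0.0, 0.0]
contact_force: [-1.6, -0.2, -0.9]
finger_gap: 0.663
```

Call:
carry_out(
  series=[
    [50, [0, 0, -0.5], 0],
    [50, [0, 0, 0], 0],
  ],
)

```text
time_s: 16.95
eef_pos: [0.5294, 0.2134, 0.069]
eef_rot: [0.874, 0.486, 0.0, 0.0]
contact_force: [-2.8, -0.9, 4.2]
finger_gap: 0.662
```

Call:
carry_out(
  series=[
    [50, [0, 0, -0.5], 0],
    [50, [0, 0, 0], 0],
  ],
)

```text
time_s: 17.12
eef_pos: [0.5294, 0.2133, 0.069]
eef_rot: [0.874, 0.486, 0.0, 0.0]
contact_force: [-4.6, -0.8, 7.0]
finger_gap: 0.663
```

It has seated at eef z = 69.0 mm, so tray_b's origin is at about 68 mm, which is home. I'll relieve the pressure and release.

Call:
carry_out(
  series=[
    [50, [0, 0, 1], 0],
    [50, [0, 0, 0], 0],
    [70, [0, 0, 0], 0],
    [78, [0, 0, 0], 0],
    [85, [0, 0, 0], 0],
    [85, [0, 0, 0], 0],
    [85, [0, 0, 0], 0],
  ],
)

```text
time_s: 17.7
eef_pos: [0.5296, 0.2134, 0.0686]
eef_rot: [0.874, 0.485, 0.0, 0.0]
contact_force: [-0.3, -0.3, 0.5]
finger_gap: 0.835
```

```bash
python3 - <<'E'
from h import *
d=snap('wrist','w18')
E
```

```text
17.7 [0.5296 0.2134 0.0686] yaw 1.0137 local -0.0029 -0.0004 F [-0.3 -0.3  0.5] gap 0.835 q6 1.92
```

View pics/w18.png

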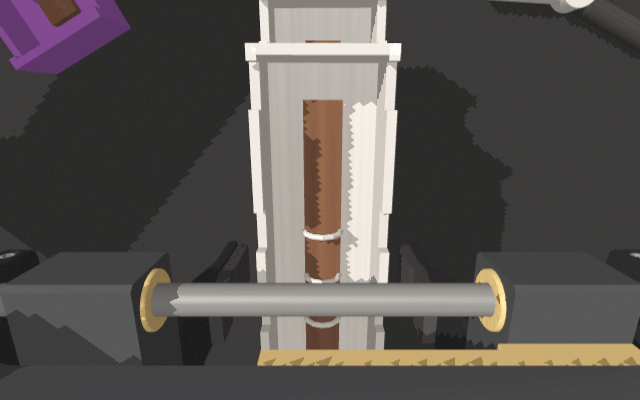

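Both fingers are free of the walls. I'll lift straight up and check.

Call:
carry_out(
  series=[
    [85, [0, 0, 8], 0],
    [85, [0, 0, 20], 0],
    [85, [0, 0, 35], 0],
    [85, [0, 0, 40], 0],
    [85, [0, 0, 40], 0],
    [85, [-12, -20, 20], 0],
    [85, [-16, -25, 0], 0],
    [85, [-16, -25, 0], 0],
  ],
)

```text
time_s: 18.42
eef_pos: [0.4858, 0.1434, 0.234]
eef_rot: [0.874, 0.486, 0.002, -0.0]
contact_force: [1.2, 0.9, 1.0]
finger_gap: 0.849
```

Call:
carry_out(
  series=[
    [85, [-16, -25, 0], 0],
    [85, [-16, -25, 0], 0],
    [85, [-10, -15, 0], 0],
    [85, [0, 0, 0], 0],
    [85, [0, 0, 0], 0],
  ],
)

```text
time_s: 18.83
eef_pos: [0.4434, 0.0779, 0.2327]
eef_rot: [0.875, 0.485, 0.001, 0.0]
contact_force: [0.0, 0.6, -0.6]
finger_gap: 0.853
```

```bash
python3 - <<'E'
from h import *
d=snap('wrist','w19')
b=capture('side'); a=capture('scene')
save('z12',np.vstack([np.hstack([cv2.resize(b['frame'][120:220,205:305],(400,400),interpolation=2),cv2.resize(a['frame'][145:245,345:445],(400,400),interpolation=2)])]))
save('scene_end',a['frame'])
E
```

```text
18.8333 [0.4434 0.0779 0.2327] yaw 1.0128 local -0.1636 0.0008 F [ 0.   0.6 -0.6] gap 0.853 q6 2.05
```

View pics/z12.png

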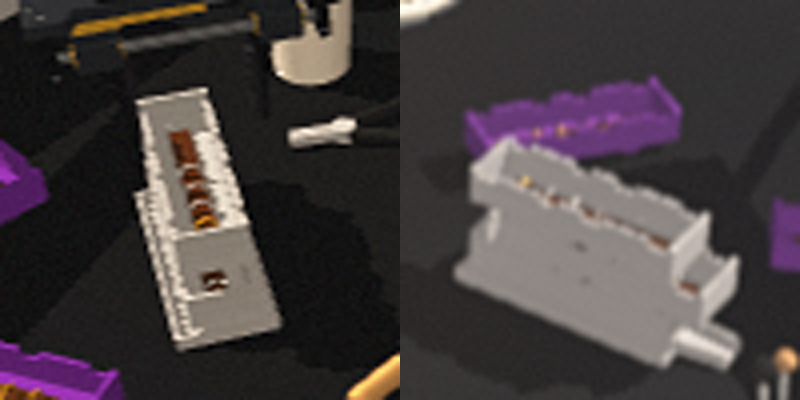

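View pics/w19.png

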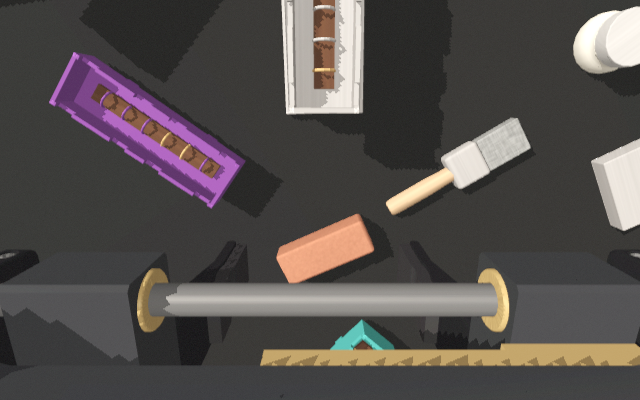

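View pics/scene_end.png

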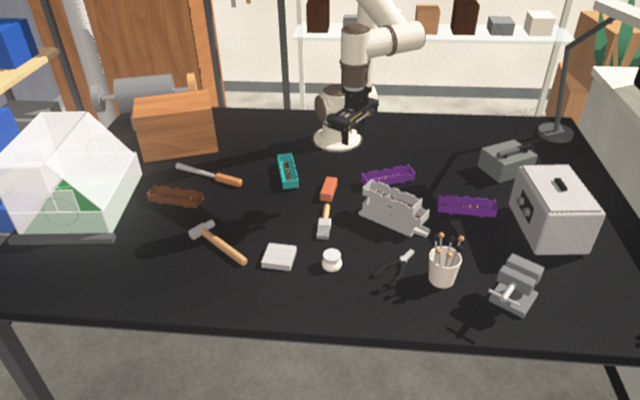

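```bash
python3 - <<'E'
from h import *
d=np.load('pics/w19.npz')
for z in (.110,.115): print(z,[loc(d,p,z) for p in [(286,113.3),(363,112.5)]])
d0=np.load('pics/scene0.npz')['frame'].astype(int); d1=capture('scene')['frame'].astype(int)
m=(np.abs(d1-d0).max(2)>50).astype(np.uint8)
n,l,st,c=cv2.connectedComponentsWithStats(m); print([tuple(s) for s in st[1:] if s[4]>25])
crop('fin',d1.astype(np.uint8),340,160,110,85,7)
E
```

```text
0.11 [array([-95.9,  32.4]), array([-95.2, -31.7])]
0.115 [array([-95.7,  31.9]), array([-95.1, -31.2])]
[(np.int32(356), np.int32(0), np.int32(15), np.int32(15), np.int32(162)), (np.int32(380), np.int32(0), np.int32(13), np.int32(12), np.int32(89)), (np.int32(434), np.int32(0), np.int32(19), np.int32(7), np.int32(80)), (np.int32(454), np.int32(0), np.int32(79), np.int32(116), np.int32(3015)), (np.int32(390), np.int32(12), np.int32(12), np.int32(11), np.int32(61)), (np.int32(414), np.int32(20), np.int32(11), np.int32(15), np.int32(118)), (np.int32(325), np.int32(25), np.int32(101), np.int32(121), np.int32(2964)), (np.int32(358), np.int32(26), np.int32(12), np.int32(8), np.int32(42)), (np.int32(367), np.int32(26), np.int32(22), np.int32(21), np.int32(175)), (np.int32(314), np.int32(94), np.int32(10), np.int32(17), np.int32(130)), (np.int32(177), np.int32(162), np.int32(17), np.int32(7), np.int32(40)), (np.int32(216), np.int32(173), np.int32(27), np.int32(10), np.int32(89)), (np.int32(362), np.int32(179), np.int32(61), np.int32(27), np.int32(410)), (np.int32(362), np.int32(191), np.int32(6), np.int32(10), np.int32(38)), (np.int32(195), np.int32(192), np.int32(7), np.int32(14), np.int32(44)), (np.int32(241), np.int32(193), np.int32(58), np.int32(36), np.int32(1074)), (np.int32(415), np.int32(208), np.int32(15), np.int32(16), np.int32(128)), (np.int32(189), np.int32(219), np.int32(27), np.int32(18), np.int32(223)), (np.int32(412), np.int32(219), np.int32(8), np.int32(9), np.int32(32))]
```

View pics/fin.png

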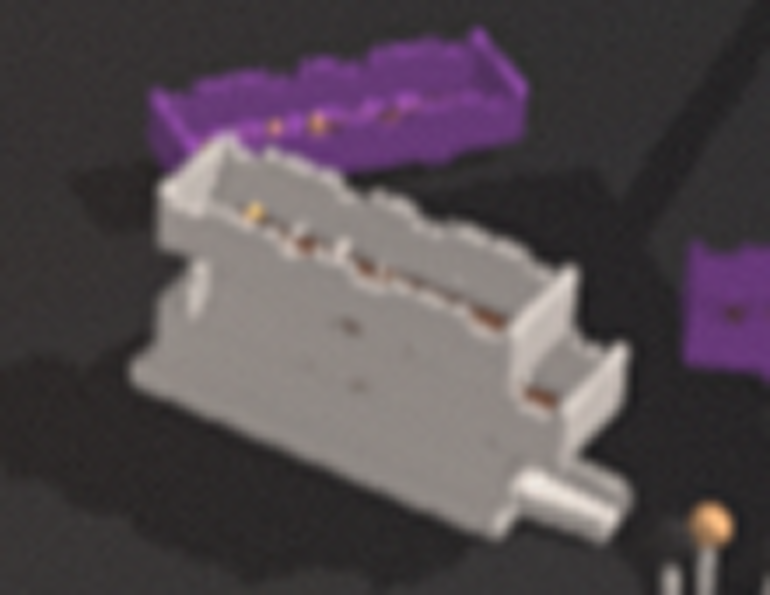

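```bash
python3 - <<'E'
from h import *
d=np.load('pics/w19.npz'); i=cv2.resize(d['frame'][0:130,260:390],None,fx=4.4,fy=4.4,interpolation=2)[:,:560]
a=np.load('pics/scene0.npz')['frame'][155:270,170:260]; b=capture('scene')['frame'][155:270,170:260]
j=np.vstack([cv2.resize(x,(225,286)) for x in (a,b)]); save('z13',np.hstack([i,j]))
E
```

```text
(no output)
```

View pics/z13.png

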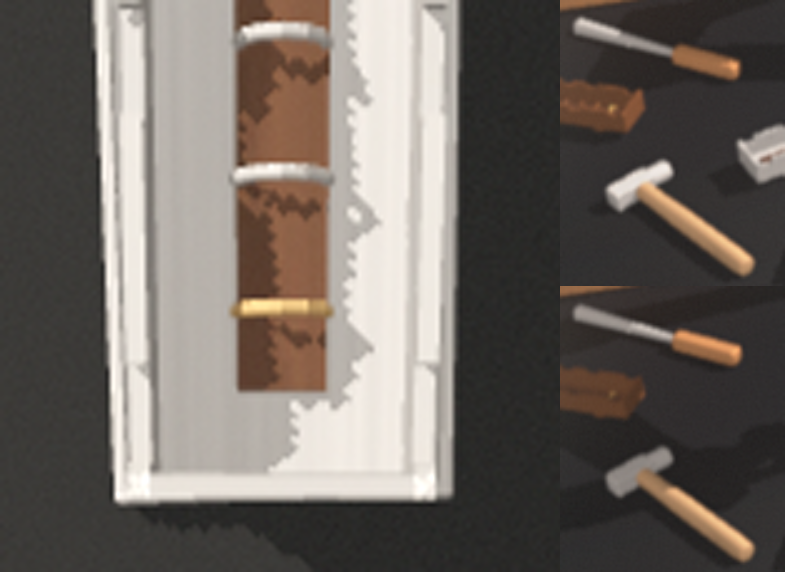

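```bash
python3 - <<'E'
from h import *
import workcell
d=np.load('pics/w19.npz'); print([loc(d,p,.110) for p in [(289.1,113.2),(359.1,113)]])
stat(); print(workcell.finish_job())
E
```

```text
[array([-95.8,  29.8]), array([-95.6, -28.5])]
19.0833 [0.4439 0.079  0.2315] yaw 1.0143 local -0.1623 0.001 F [-0.6 -0.3  0.6] gap 0.851 q6 2.05
the job is handed in; nothing more can be done
None
```

I pushed the middle tray about 30 mm towards the pouring lip until its feet dropped. Then I set the loose tray on it, stepped back the opposite way and fully seated. I handed the job in at about 19 s with the gripper clear; no verdict is reported.

**Last checks:**
- **Middle tray:** the wrist camera put it about 29 mm along, with its rim at 78 mm, so its feet are in the notches. The home position is 30 mm with 3 mm of play.
- **Loose tray:** it passed the height where its feet would have caught on the rim without any contact. It took load only with its origin 68 mm above the bench, which is home. After release, its rear end measured −95.7 mm in the stand's frame, within 1 mm of straight above the bottom tray.
- **Both trays and the bench:** both trays look level. The scene picture shows the other things unmoved; the changes I looked into, at the mandrel and hammer, are only the arm's shadow.

**What disagreed:**
- **Fingertips:** the real fingertips sit about 20 mm short of the stated TCP. My first push therefore passed over the rim without touching the tray, and I redid it 22 mm lower.
- **Slip in the grip:** the loose tray shifted about 2.6 mm in the grip during the carry, and I corrected for that before lowering it.
- **Width reading:** my first width reading of the loose tray's rear came out at 64 mm. I had included the edge of the tray below, and the corrected reading was 58.3 mm.

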